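# Load the battery test cradle, lock it and run the test

## Task

First turn the tight cam lock anticlockwise until it is fully open, then take the wooden dummy block out of the test cradle and lay it flat in the low grey tray; load every battery module on the bench into a bay of its own, terminal neck towards the sprung contact (push the contact back with the neck until the other end drops behind the fixed lip), so that it lies flat and straight on the bay floor, held by the spring. When all are in, turn the cam lock back clockwise to its stop so that the headed stud is drawn tight, and only then press the pedal right down to its stop, hold it there for a second and let it come up. Do not tip over the jar or the mug, and leave the dummy, modules and lock in their places.

Things in the scene. Friction and masses are not known exactly. Their poses are not given: they have to be found in the camera images.
- module1: battery module, a black ribbed block 118 mm long, 46 mm wide, 36 mm high, 0.2 to 0.4 kg: a full-size body 104 mm long, then at one end a narrower grey terminal neck 14 mm long (26 mm wide, 26 mm high, from 4 to 30 mm above the underside). Origin: centre of the underside, midway along the 118 mm; +x points along its length to the neck, z up. It may be absent
- module2: battery module, a black ribbed block 118 mm long, 46 mm wide, 36 mm high, 0.2 to 0.4 kg: a full-size body 104 mm long, then at one end a narrower grey terminal neck 14 mm long (26 mm wide, 26 mm high, from 4 to 30 mm above the underside). Origin: centre of the underside, midway along the 118 mm; +x points along its length to the neck, z up. It may be absent
- module3: battery module, a black ribbed block 118 mm long, 46 mm wide, 36 mm high, 0.2 to 0.4 kg: a full-size body 104 mm long, then at one end a narrower grey terminal neck 14 mm long (26 mm wide, 26 mm high, from 4 to 30 mm above the underside). Origin: centre of the underside, midway along the 118 mm; +x points along its length to the neck, z up. It may be absent
- terminal1 (a point): end face of module 1's terminal neck: on its centre line, 59 mm from the origin along +x, 17 mm above the underside
- terminal2 (a point): end face of module 2's terminal neck: on its centre line, 59 mm from the origin along +x, 17 mm above the underside
- terminal3 (a point): end face of module 3's terminal neck: on its centre line, 59 mm from the origin along +x, 17 mm above the underside
- dummy: dummy block of plain brown wood, 118 x 46 x 36 mm, no neck, about 0.16 kg, held at the start by the spring in the middle bay of the cradle with its length along the bay. Origin: centre of the underside; x along its length
- tray: low open grey tray fixed to the bench, 180 (x) x 120 (y) mm, 16 mm high, walls and floor 4 mm. Origin: centre of its underside on the bench
- cradle: aluminium test cradle fixed to the bench, base 190 (x) x 280 (y) x 10 mm. Each bay: a steel lip on the robot's side (14 mm above the bay floor, 14 thick, 56 wide, inner face 59 mm before the bay point), facing a sprung contact plate 46 mm wide, 52 mm above the floor; 49 mm free between modules. Cam lock at the rear right. Origin: on the bench, below the middle bay's point; x from lips to contacts
- bay1 (a point): bay 1 of the test cradle (bays side by side, 95 mm apart, bay 1 rightmost as seen from the robot). The point is on the bay floor (10 mm above the bench) where the centre of the underside of a seated module comes to be; x points along the bay from the lip to the sprung contact, y across it, z up
- contact1 (a joint): sprung contact of bay 1: 0 at rest (its face 45 mm beyond the bay point, so the gap to the lip is only 104 mm), grows in m as it is pressed back along the bay's +x, stop at 0.024; about 0.014 with a module or the dummy seated. Spring 250 N/m: 3.5 N at rest, 7 N at 0.014, 9.5 N at the stop
- bay2 (a point): bay 2 of the test cradle (bays side by side, 95 mm apart, bay 1 rightmost as seen from the robot). The point is on the bay floor (10 mm above the bench) where the centre of the underside of a seated module comes to be; x points along the bay from the lip to the sprung contact, y across it, z up
- contact2 (a joint): sprung contact of bay 2: 0 at rest (its face 45 mm beyond the bay point, so the gap to the lip is only 104 mm), grows in m as it is pressed back along the bay's +x, stop at 0.024; about 0.014 with a module or the dummy seated. Spring 250 N/m: 3.5 N at rest, 7 N at 0.014, 9.5 N at the stop
- bay3 (a point): bay 3 of the test cradle (bays side by side, 95 mm apart, bay 1 rightmost as seen from the robot). The point is on the bay floor (10 mm above the bench) where the centre of the underside of a seated module comes to be; x points along the bay from the lip to the sprung contact, y across it, z up
- contact3 (a joint): sprung contact of bay 3: 0 at rest (its face 45 mm beyond the bay point, so the gap to the lip is only 104 mm), grows in m as it is pressed back along the bay's +x, stop at 0.024; about 0.014 with a module or the dummy seated. Spring 250 N/m: 3.5 N at rest, 7 N at 0.014, 9.5 N at the stop
- cam_grip (a point): grip of the cam lock: a dark upright steel fin 54 mm long, 12 mm wide, standing 30 mm high on a steel disc of 64 mm diameter with a curved slot; this point lies on the vertical turning axis, 8 mm below the top of the fin and 76 mm above the bench; x runs along the fin and turns with it
- cam (a joint): angle of the cam lock, tight at the start: 0 fully open, grows as it is turned clockwise seen from above, 1.4 rad at its stop, where the headed stud of the contact bar is drawn 10 mm in and tight. Stays where it is left; needs about 0.06 N m
- pedal_pad (a point): pressing point on top of the rubber pad of the spring pedal (steel plate 62 mm wide, 145 mm long, rising towards the robot from its hinge), on the middle line, 120 mm from the hinge; x points from the pad to the hinge; at rest this point is about 66 mm above the bench, at the stop about 41 mm
- pedal (a joint): angle of the pedal: 0 up at rest, grows as the pad is pressed down, stop at 0.22 rad; springs back. About 2.5 N at the pad to start moving it, 8 N at the stop
- jar: small glass jar with cap, bystander, 44 mm diameter, 60 mm high; origin centre of underside
- mug: blue mug, bystander, 76 mm diameter, 90 mm high; origin centre of underside
Mind the look-alikes: they are no part of the job. What is shaped like the module1 but pink or yellow is not meant.

How it is judged:
On the way, in this order (a step that is already met when the one before it is completed fails the run):
1. the cam lock is opened while the dummy still sits in the middle bay (value of joint cam below 0.1 rad and distance between dummy and bay2 below 0.03 m), for 0.1 s.
2. every module present is seated in a bay, neck to the contact, and let go (((x of module1 in the frame of bay1 between -0.005 and 0.005 m and y of module1 in the frame of bay1 between -0.01 and 0.01 m and z of module1 in the frame of bay1 below 0.005 m and angle between module1's own z axis and vertical below 0.08 rad and angle between the x axis of module1 and the x axis of bay1, either way round below 0.15 rad and x of terminal1 in the frame of bay1 above 0.04 m and value of joint contact1 between 0.009 and 0.019 m) or (x of module1 in the frame of bay2 between -0.005 and 0.005 m and y of module1 in the frame of bay2 between -0.01 and 0.01 m and z of module1 in the frame of bay2 below 0.005 m and angle between module1's own z axis and vertical below 0.08 rad and angle between the x axis of module1 and the x axis of bay2, either way round below 0.15 rad and x of terminal1 in the frame of bay2 above 0.04 m and value of joint contact2 between 0.009 and 0.019 m) or (x of module1 in the frame of bay3 between -0.005 and 0.005 m and y of module1 in the frame of bay3 between -0.01 and 0.01 m and z of module1 in the frame of bay3 below 0.005 m and angle between module1's own z axis and vertical below 0.08 rad and angle between the x axis of module1 and the x axis of bay3, either way round below 0.15 rad and x of terminal1 in the frame of bay3 above 0.04 m and value of joint contact3 between 0.009 and 0.019 m)) and ((x of module2 in the frame of bay1 between -0.005 and 0.005 m and y of module2 in the frame of bay1 between -0.01 and 0.01 m and z of module2 in the frame of bay1 below 0.005 m and angle between module2's own z axis and vertical below 0.08 rad and angle between the x axis of module2 and the x axis of bay1, either way round below 0.15 rad and x of terminal2 in the frame of bay1 above 0.04 m and value of joint contact1 between 0.009 and 0.019 m) or (x of module2 in the frame of bay2 between -0.005 and 0.005 m and y of module2 in the frame of bay2 between -0.01 and 0.01 m and z of module2 in the frame of bay2 below 0.005 m and angle between module2's own z axis and vertical below 0.08 rad and angle between the x axis of module2 and the x axis of bay2, either way round below 0.15 rad and x of terminal2 in the frame of bay2 above 0.04 m and value of joint contact2 between 0.009 and 0.019 m) or (x of module2 in the frame of bay3 between -0.005 and 0.005 m and y of module2 in the frame of bay3 between -0.01 and 0.01 m and z of module2 in the frame of bay3 below 0.005 m and angle between module2's own z axis and vertical below 0.08 rad and angle between the x axis of module2 and the x axis of bay3, either way round below 0.15 rad and x of terminal2 in the frame of bay3 above 0.04 m and value of joint contact3 between 0.009 and 0.019 m)) and ((x of module3 in the frame of bay1 between -0.005 and 0.005 m and y of module3 in the frame of bay1 between -0.01 and 0.01 m and z of module3 in the frame of bay1 below 0.005 m and angle between module3's own z axis and vertical below 0.08 rad and angle between the x axis of module3 and the x axis of bay1, either way round below 0.15 rad and x of terminal3 in the frame of bay1 above 0.04 m and value of joint contact1 between 0.009 and 0.019 m) or (x of module3 in the frame of bay2 between -0.005 and 0.005 m and y of module3 in the frame of bay2 between -0.01 and 0.01 m and z of module3 in the frame of bay2 below 0.005 m and angle between module3's own z axis and vertical below 0.08 rad and angle between the x axis of module3 and the x axis of bay2, either way round below 0.15 rad and x of terminal3 in the frame of bay2 above 0.04 m and value of joint contact2 between 0.009 and 0.019 m) or (x of module3 in the frame of bay3 between -0.005 and 0.005 m and y of module3 in the frame of bay3 between -0.01 and 0.01 m and z of module3 in the frame of bay3 below 0.005 m and angle between module3's own z axis and vertical below 0.08 rad and angle between the x axis of module3 and the x axis of bay3, either way round below 0.15 rad and x of terminal3 in the frame of bay3 above 0.04 m and value of joint contact3 between 0.009 and 0.019 m)) and contact force between each of module1, module2, module3 and the fingers below 0.3 N), for 0.3 s.
3. the cam lock is turned to its stop (value of joint cam above 1.3 rad), for 0.2 s.
4. the pedal is held down at its stop (value of joint pedal above 0.2 rad), for 0.5 s.
At the end, for the whole second after the job is handed in: Every module sits in a bay within 5 mm along, 10 mm across, 0.08 rad of flat, 0.15 rad of straight, neck at the contact (pressed back 9 to 19 mm); dummy flat in the tray (within 50 x 45 mm of its centre); cam beyond 1.28 rad; pedal up (under 0.04 rad); all at rest (((x of module1 in the frame of bay1 between -0.005 and 0.005 m and y of module1 in the frame of bay1 between -0.01 and 0.01 m and z of module1 in the frame of bay1 below 0.005 m and angle between module1's own z axis and vertical below 0.08 rad and angle between the x axis of module1 and the x axis of bay1, either way round below 0.15 rad and x of terminal1 in the frame of bay1 above 0.04 m and value of joint contact1 between 0.009 and 0.019 m) or (x of module1 in the frame of bay2 between -0.005 and 0.005 m and y of module1 in the frame of bay2 between -0.01 and 0.01 m and z of module1 in the frame of bay2 below 0.005 m and angle between module1's own z axis and vertical below 0.08 rad and angle between the x axis of module1 and the x axis of bay2, either way round below 0.15 rad and x of terminal1 in the frame of bay2 above 0.04 m and value of joint contact2 between 0.009 and 0.019 m) or (x of module1 in the frame of bay3 between -0.005 and 0.005 m and y of module1 in the frame of bay3 between -0.01 and 0.01 m and z of module1 in the frame of bay3 below 0.005 m and angle between module1's own z axis and vertical below 0.08 rad and angle between the x axis of module1 and the x axis of bay3, either way round below 0.15 rad and x of terminal1 in the frame of bay3 above 0.04 m and value of joint contact3 between 0.009 and 0.019 m)) and ((x of module2 in the frame of bay1 between -0.005 and 0.005 m and y of module2 in the frame of bay1 between -0.01 and 0.01 m and z of module2 in the frame of bay1 below 0.005 m and angle between module2's own z axis and vertical below 0.08 rad and angle between the x axis of module2 and the x axis of bay1, either way round below 0.15 rad and x of terminal2 in the frame of bay1 above 0.04 m and value of joint contact1 between 0.009 and 0.019 m) or (x of module2 in the frame of bay2 between -0.005 and 0.005 m and y of module2 in the frame of bay2 between -0.01 and 0.01 m and z of module2 in the frame of bay2 below 0.005 m and angle between module2's own z axis and vertical below 0.08 rad and angle between the x axis of module2 and the x axis of bay2, either way round below 0.15 rad and x of terminal2 in the frame of bay2 above 0.04 m and value of joint contact2 between 0.009 and 0.019 m) or (x of module2 in the frame of bay3 between -0.005 and 0.005 m and y of module2 in the frame of bay3 between -0.01 and 0.01 m and z of module2 in the frame of bay3 below 0.005 m and angle between module2's own z axis and vertical below 0.08 rad and angle between the x axis of module2 and the x axis of bay3, either way round below 0.15 rad and x of terminal2 in the frame of bay3 above 0.04 m and value of joint contact3 between 0.009 and 0.019 m)) and ((x of module3 in the frame of bay1 between -0.005 and 0.005 m and y of module3 in the frame of bay1 between -0.01 and 0.01 m and z of module3 in the frame of bay1 below 0.005 m and angle between module3's own z axis and vertical below 0.08 rad and angle between the x axis of module3 and the x axis of bay1, either way round below 0.15 rad and x of terminal3 in the frame of bay1 above 0.04 m and value of joint contact1 between 0.009 and 0.019 m) or (x of module3 in the frame of bay2 between -0.005 and 0.005 m and y of module3 in the frame of bay2 between -0.01 and 0.01 m and z of module3 in the frame of bay2 below 0.005 m and angle between module3's own z axis and vertical below 0.08 rad and angle between the x axis of module3 and the x axis of bay2, either way round below 0.15 rad and x of terminal3 in the frame of bay2 above 0.04 m and value of joint contact2 between 0.009 and 0.019 m) or (x of module3 in the frame of bay3 between -0.005 and 0.005 m and y of module3 in the frame of bay3 between -0.01 and 0.01 m and z of module3 in the frame of bay3 below 0.005 m and angle between module3's own z axis and vertical below 0.08 rad and angle between the x axis of module3 and the x axis of bay3, either way round below 0.15 rad and x of terminal3 in the frame of bay3 above 0.04 m and value of joint contact3 between 0.009 and 0.019 m)) and x of dummy in the frame of tray between -0.05 and 0.05 m and y of dummy in the frame of tray between -0.045 and 0.045 m and z of dummy in the frame of tray below 0.012 m and angle between dummy's own z axis and vertical below 0.15 rad and linear speed of each of module1, module2, module3, dummy below 0.02 m/s and value of joint cam above 1.28 rad and value of joint pedal below 0.04 rad); the robot touches nothing.
It fails at once if the jar or the mug is tipped over (angle between any of jar, mug's own z axis and vertical above 0.7 rad).
Of module1, module2, module3 only 2 to 3 are there at a start; the rules pass over those that are not, and their reading is None.
At some moment in a run one of module1, module2, module3 may be knocked a few centimetres aside while the robot is not near it.
Once in a run the grip may slacken for a moment while it holds something.
It also fails if it takes over 210 s, if anything falls off the work surface, if the arm or the gripper's body presses on something with over 40 N, if the wrist force passes 120 N, or if a joint passes its speed limit or range.

## Robot

A 7-joint arm with a two-finger parallel gripper is mounted at the origin on the work surface. World frame = base frame: x ahead of the robot, y to its left, z up, the work surface at z = 0. Lengths are in m, angles in rad, forces in N, time in s.
With the tool pointing down it reaches from about 0.425 to 0.925 m from the base axis. Payload 6.8 kg.
Tool frame: the origin (TCP) lies between the finger pads; the fingertips stand 17 mm ahead of it and the grasp point (between the pads) lies 2 mm behind it; z points along the fingers, x is the direction in which the jaws open and shut, and the axes are right-handed (so a half turn about z gives the same grasp; the last joint's range is limited). The gripper opens to 85 mm and grips with 20 to 120 N. Pads are 22 mm wide; open, the fingers measure 114 mm over their backs; the gripper's body (76 mm by 85 mm) begins 54 mm behind the grasp point. The pads swing forward as they close: fully open they stand 13 mm farther back than shut.
Start: joints at [-1.444, 0.477, 0.022, 1.555, -0.011, 1.109, -0.083], TCP at [0.157, 0.656, 0.248] pointing down, gripper open.
Joint ranges: [-2.96, 2.96], [-0.34, 2.1], [-1.41, 1.46], [0.24, 2.44], [-1.37, 4.51], [0.17, 1.92], [-2.96, 2.96]. Speed limits (rad/s): [2.39, 2.39, 3.14, 3.14, 3.14, 3.14, 3.14].

## Interface

Orientations are given as a unit quaternion [w, x, y, z].
In Python, from station import readout, read_camera, get_calibration, bot, models gives the robot as it stands.
- The arm moves only by the tool carry_out, never from a script. Its argument "deltas" is a list of rows, each a list of 2 entries, a list of its own where there are three numbers: the shift along the tool's x, y, z in cm, then the turn about the tool's z in degrees. A call has 1 to 10 rows; each row is the pose to reach, as a shift and turn from the pose measured when the call began, along the tool's axes at that moment; what a row does not reach only later rows make up. A row lasts 1/8 s, in which the tool goes at most 62.5 mm and 10.7 degrees, less where a joint would pass 70% of its speed; a pose out of reach is approached as far as the arm can. A call with a gripper value outside its range is refused whole. "hand" is the opening, from 0 (shut) to 1 (fully open), set as the call begins (left out, the last holds). The fingers move at their own pace and stop on an object; "newtons" is the grip in N (left out, the last holds). Time passes only in rows, so rows that repeat a pose let the fingers close. It gives the time, the measured TCP pose, the force and the opening at its end, in the units of the state.
- readout.get_obs(): the state, without advancing time (a new reading comes with each control period).
- read_camera(name): name is "scene" or "top" or "wrist"; returns the picture (480x640x3 uint8, red, green, blue); there is no depth.
- get_calibration(name): a dict with "fov_y" (degrees; the focal length in pixels is half the picture's height over the tangent of half this angle, whatever the lens; pixels are square), "cx", "cy" (the principal point, pixels), "world_from_camera" (4x4, takes a point from camera to world coordinates). Camera axes: x right, y down, z forward; pixel columns grow to the right and rows downward; lengths in m; the calibration is good to about 2 mm. A picture is of the moment at which its call begins: read the wrist's pose just before it. get_calibration takes no time and is no camera call; for the wrist camera it gives the pose at the moment of the call.
- bot.hand_in(): hands the job in, once; it reports no verdict.
Trained networks look in the newest picture that a camera, given by its name, has taken for a name from the list of things; names that differ only in an ending like _2 or _b are one class to them, and where a whole thing is asked for, a point or a joint stands for the part that bears it (a point fixed in the world has none). Each returns a list of dicts, best first, with "score" (0 to 1); they miss things now and then, are a little off and sometimes report something else, mostly with a low value. They report only what shows in the picture. A call takes as long as a camera call. They do not tell look-alikes from the thing itself.
- models.spot_in(query, camera): "centre" ([row, column] in pixels, amid what is visible of it).
The state is a dict: "t": time; "q": joint angles; "joint_vel": joint speeds; "joint_torque": joint torques, N m; "eef_pos": TCP position; "tool_rot": TCP orientation; "contact_force": force on the tool from outside, world axes, zero at the start; "torque": the same for the moment, N m; "gripper_width": opening from 0.0 (shut) to 1.0 (fully open).
Only numpy, scipy, OpenCV 4.12 (cv2) and the standard library are available. Lean on these libraries where they do the work, as an engineer would, in place of code of your own. Each camera call takes 0.05 s, during which the arm holds its last target. There are 200 camera calls.

## Working session

There is one attempt and no reset: what is moved stays moved. The work goes in short steps, Python scripts to look and compute and a tool call to move; the robot and the scene stay as the last step left them, time stands still between calls to the robot, and variables do not carry over. Pictures are saved under pics/ and viewed, about 12 in all and at most 16, crops included, and the job is handed in when it is done.

Besides the shell and the picture viewer there is one more tool, called after "Emit:" by a JSON object that holds its "api" and its "payload". carry_out: Moves the arm, as the interface text tells. Its arguments: {"type":"object","properties":{"deltas":{"type":"array"},"hand":{"type":"number"},"newtons":{"type":"number"}},"required":["deltas"]}

```bash
mkdir -p pics; ls; cat > h.py <<'E'
import numpy as np, cv2
from station import readout, read_camera, get_calibration, bot, models
from scipy.spatial.transform import Rotation as R
def ray(cam,rc,z,c=None):
    c=c or get_calibration(cam); f=240/np.tan(np.radians(c['fov_y'])/2)
    T=np.array(c['world_from_camera']); d=T[:3,:3]@[(rc[1]-c['cx'])/f,(rc[0]-c['cy'])/f,1]
    return T[:3,3]+d*(z-T[2,3])/d[2]
def proj(cam,p,c=None):
    c=c or get_calibration(cam); f=240/np.tan(np.radians(c['fov_y'])/2)
    q=np.linalg.inv(np.array(c['world_from_camera']))@[*p,1]
    return np.array([c['cy']+f*q[1]/q[2],c['cx']+f*q[0]/q[2]])
def save(cam,name):
    im=read_camera(cam); cv2.imwrite('pics/'+name+'.png',im[:,:,::-1]); return im
def tool():
    o=readout.get_obs(); q=o['tool_rot']; return np.array(o['eef_pos']),R.from_quat([*q[1:],q[0]])
def togo(p,yaw=None):
    """shift in tool axes (cm) to world TCP p, turn (deg) so that tool x heads along yaw (mod 180)"""
    e,r=tool(); s=r.inv().apply(np.array(p)-e)*100; m=r.as_matrix(); y=np.arctan2(m[1,0],m[0,0])
    t=None if yaw is None else (-(np.degrees(yaw-y))+90)%180-90
    print('shift cm',s.round(2),'turn',None if t is None else round(t,1)); 
E
python3 - <<'E'
from h import *
o=readout.get_obs(); print({k:np.round(v,3) for k,v in o.items()})
for c in ['top','scene']:
    save(c,c+'0'); k=get_calibration(c); print(c,k['fov_y'],k['cx'],k['cy'],np.round(k['world_from_camera'],3).tolist())
    for n in ['module1','dummy','tray','cradle','cam_grip','pedal_pad','jar','mug']:
        print(n,[(np.round(d['centre']).tolist(),round(d['score'],2),ray(c,d['centre'],0.03)[:2].round(3).tolist()) for d in models.spot_in(n,c)])
E
```

```text
pics
{'t': np.float64(0.0), 'q': array([-1.444,  0.478,  0.022,  1.556, -0.012,  1.109, -0.083]), 'joint_vel': array([ 0.002,  0.001, -0.001,  0.001, -0.   , -0.   , -0.001]), 'joint_torque': array([-0.0000e+00, -5.9645e+01,  1.6080e+00, -2.8121e+01,  1.2000e-02,
        9.0000e-03,  0.0000e+00]), 'eef_pos': array([0.157, 0.656, 0.247]), 'tool_rot': array([ 0.001,  0.785,  0.619, -0.001]), 'contact_force': array([-0.009,  0.409, -0.023]), 'torque': array([ 0.014,  0.005, -0.011]), 'gripper_width': np.float64(1.004)}
top 49.11540454577219 319.9531122393748 246.35321783624505 [[0.018, -0.997, 0.069, 0.466], [-1.0, -0.017, 0.016, -0.125], [-0.015, -0.07, -0.997, 1.276], [0.0, 0.0, 0.0, 1.0]]
module1 [([224.0, 333.0], 0.92, [0.606, -0.137]), ([290.0, 304.0], 0.83, [0.449, -0.071]), ([277.0, 518.0], 0.67, [0.488, -0.573]), ([316.0, 370.0], 0.64, [0.391, -0.227]), ([358.0, 429.0], 0.6, [0.296, -0.366])]
dummy [([253.0, 188.0], 0.8, [0.532, 0.21])]
tray []
cradle [([240.0, 204.0], 0.81, [0.563, 0.172])]
cam_grip []
pedal_pad [([248.0, 456.0], 0.8, [0.553, -0.428]), ([224.0, 185.0], 0.28, [0
[... 450 characters left out ...]
76]), ([228.0, 339.0], 0.61, [0.459, -0.066]), ([218.0, 280.0], 0.61, [0.399, -0.22]), ([195.0, 223.0], 0.58, [0.289, -0.374]), ([325.0, 348.0], 0.3, [0.756, -0.099])]
dummy [([237.0, 441.0], 0.83, [0.53, 0.205]), ([256.0, 432.0], 0.52, [0.587, 0.162])]
tray [([289.0, 261.0], 0.8, [0.623, -0.295])]
cradle [([258.0, 432.0], 0.67, [0.593, 0.159])]
cam_grip [([278.0, 392.0], 0.62, [0.641, 0.041])]
pedal_pad [([269.0, 202.0], 0.93, [0.541, -0.44]), ([257.0, 430.0], 0.3, [0.589, 0.156])]
jar [([325.0, 292.0], 0.78, [0.735, -0.231]), ([256.0, 429.0], 0.7, [0.586, 0.153])]
mug [([325.0, 346.0], 0.73, [0.755, -0.103]), ([265.0, 205.0], 0.32, [0.529, -0.431]), ([280.0, 320.0], 0.21, [0.619, -0.143])]
```

```bash
ls pics
```

```text
scene0.png
top0.png
```

View pics/top0.png

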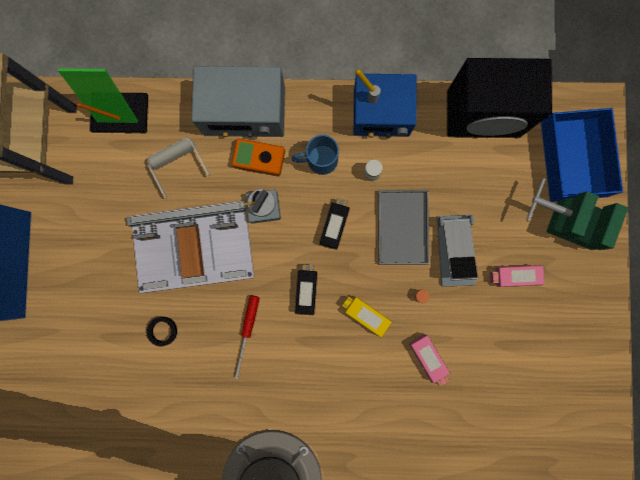

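View pics/scene0.png

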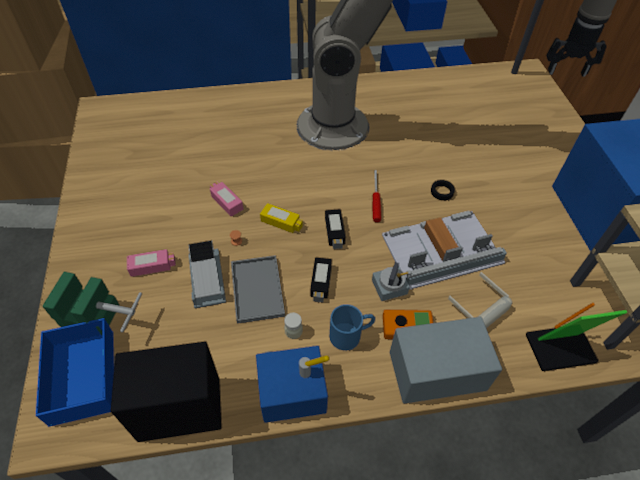

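```bash
python3 - <<'E'
from h import *
c='top'
P=lambda r,cc,z:ray(c,(r,cc),z)
a,b=P(291,138,.01),P(274,254,.01); print(a,b,np.linalg.norm(a-b),np.degrees(np.arctan2(*(a-b)[:2])))
print('yaw of line right->left', np.degrees(np.arctan2((a-b)[1],(a-b)[0])))
print('grip',P(203,261,.076))
e,r=tool(); print(r.as_matrix().round(2).tolist()); k=get_calibration('wrist'); T=np.array(k['world_from_camera']);print(k['fov_y'],(r.inv().apply(T[:3,3]-e)).round(3),(r.inv().as_matrix()@T[:3,:3]).round(2).tolist())
togo([.5,.13,.4],np.radians(97))
E
```

```text
[0.43836262 0.33209157 0.01      ] [0.48427893 0.05260103 0.01      ] 0.2832371298262775 -9.329541838850487
yaw of line right->left 99.32954183885049
grip [0.64719164 0.03149225 0.076     ]
[[0.23, 0.97, -0.0], [0.97, -0.23, 0.0], [0.0, -0.0, -1.0]]
69.24786961036506 [ 0.    -0.074 -0.126] [[1.0, 0.0, 0.0], [-0.0, 0.96, 0.29], [-0.0, -0.29, 0.96]]
shift cm [-43.23  45.61 -15.17] turn -20.5
```

Emit:
{"api": "carry_out", "payload": {"deltas": [[[-3,3,-4],-2],[[-7,7.5,-8],-4],[[-11.5,12,-12],-6],[[-16,17,-15],-8],[[-20.5,21.5,-15],-10],[[-25,26,-15],-12],[[-29.5,31,-15],-14],[[-34,35.5,-15],-16],[[-38.5,40.5,-15],-18],[[-43,45.5,-15],-20]], "hand": 1}}

```text
t: 2.15
eef_pos: [0.473, 0.1707, 0.3987]
tool_rot: [-0.0, 0.665, 0.747, 0.001]
contact_force: [0.8, 1.0, -1.0]
gripper_width: 0.999
```

Emit:
{"api": "carry_out", "payload": {"deltas": [[[0,0,0],0],[[0,0,0],0]]}}

```text
t: 2.4
eef_pos: [0.4728, 0.171, 0.3987]
tool_rot: [-0.0, 0.665, 0.747, 0.001]
contact_force: [-0.3, 0.3, -0.2]
gripper_width: 0.997
```

```bash
python3 - <<'E'
from h import *
print(tool()[0])
togo([.5,.13,.4],np.radians(97))
im=save('wrist','w1'); np.save('w1.npy',get_calibration('wrist')['world_from_camera'])
print([models.spot_in(n,'wrist') for n in ['dummy','cam_grip','cradle']])
E
```

```text
[0.47275948 0.170981   0.39874519]
shift cm [-4.38  2.24 -0.13] turn -0.4
[[{'centre': [232.9, 339.8], 'score': 0.83}, {'centre': [292.7, 220.6], 'score': 0.41}], [{'centre': [292.4, 222.6], 'score': 0.78}, {'centre': [243.9, 316.0], 'score': 0.73}], [{'centre': [240.3, 316.2], 'score': 0.76}]]
```

View pics/w1.png

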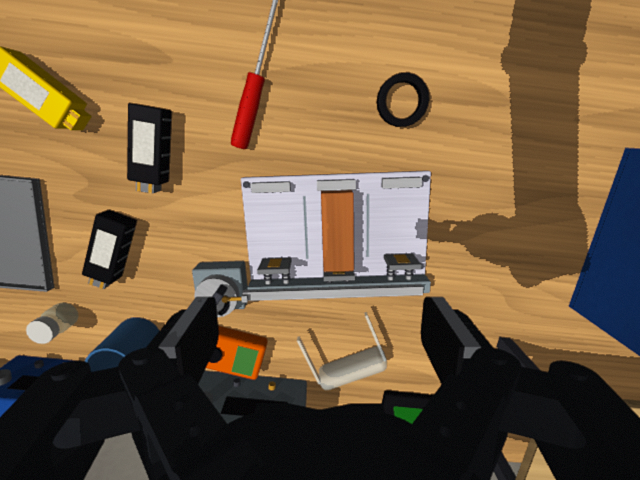

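```bash
python3 - <<'E'
from h import *
c='wrist'
P=lambda col,r,z:ray(c,(r,col),z)
a,b=P(242,178,.01),P(431,172,.01); print(a,b,np.linalg.norm(a-b)); print('yaw', np.degrees(np.arctan2((b-a)[1],(b-a)[0]))-90)
d=[P(321,191,.046),P(354,190,.046),P(324,275,.046),P(355,275,.046)]
for p in d: print(p)
print('dummy c',np.mean(d,0),np.linalg.norm(d[0]-d[2]),np.linalg.norm(d[0]-d[1]))
print('cradle est', (a+b)/2)
togo([.55,.07,.32],np.radians(99.3))
E
```

```text
[0.47776526 0.05923579 0.01      ] [0.43618748 0.33353499 0.01      ] 0.27743244828214236
yaw 8.619179656818716
[0.47719014 0.17599097 0.046     ]
[0.47040047 0.22111777 0.046     ]
[0.60135531 0.19553775 0.046     ]
[0.59589771 0.24135255 0.046     ]
dummy c [0.53621091 0.20849976 0.046     ] 0.1256943345455715 0.045634719239021446
cradle est [0.45697637 0.19638539 0.01      ]
shift cm [-11.07   6.5    7.85] turn -2.5
```

Emit:
{"api": "carry_out", "payload": {"deltas": [[[-3,2,2],-1],[[-7,4,4],-2],[[-11,6.5,7.8],-2.5],[[-11,6.5,7.8],-2.5],[[-11,6.5,7.8],-2.5]]}}

```text
t: 3.22
eef_pos: [0.5497, 0.0721, 0.3206]
tool_rot: [-0.0, 0.647, 0.763, 0.001]
contact_force: [0.4, -0.2, -0.6]
gripper_width: 1.0
```

```bash
python3 - <<'E'
from h import *
im=save('wrist','w2'); print(tool()[0]); print(np.round(get_calibration('wrist')['world_from_camera'],4).tolist())
E
```

```text
[0.54981931 0.07260678 0.32114795]
[[-0.1645, 0.9438, 0.2866, 0.4771], [0.9864, 0.1568, 0.0498, 0.0604], [0.0021, 0.2909, -0.9568, 0.447], [0.0, 0.0, 0.0, 1.0]]
```

View pics/w2.png

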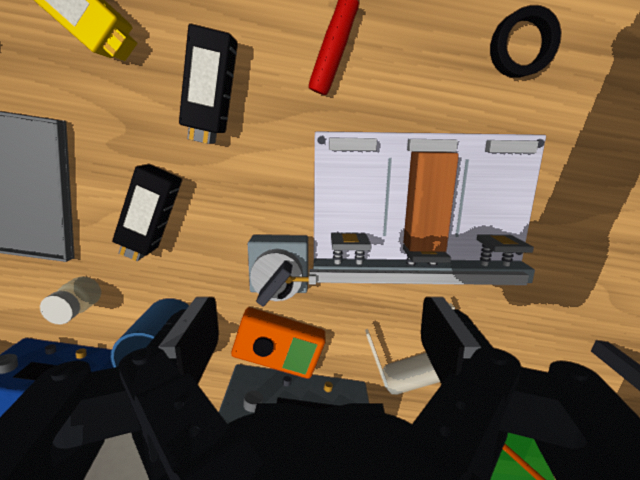

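```bash
python3 - <<'E'
import cv2
im=cv2.imread('pics/w2.png'); a=im[220:320,235:335]; b=im[125:285,395:555]
cv2.imwrite('pics/z2.png',cv2.hconcat([cv2.resize(a,(400,400),interpolation=3),cv2.resize(b,(400,400),interpolation=3)]))
E
```

```text
(no output)
```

View pics/z2.png

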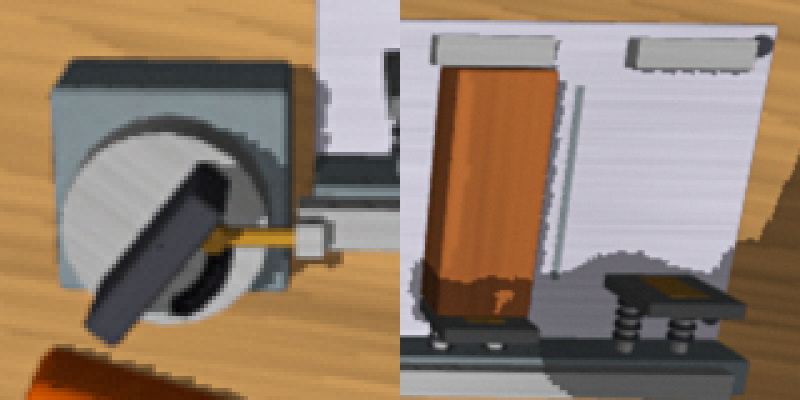

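```bash
python3 - <<'E'
from h import *
c='wrist'
P=lambda u,v,z:ray(c,(220+v/4,235+u/4),z)
q=[P(190,182,.084),P(223,207,.084),P(87,325,.084),P(115,345,.084)]
for p in q: print(p)
n=(q[0]+q[1])/2; f=(q[2]+q[3])/2; print('c',(n+f)/2,np.linalg.norm(n-f)); yaw=np.arctan2(*(f-n)[1::-1]); print('fin yaw',np.degrees(yaw))
print('disc',P(165,220,.054))
# dummy etc
Q=lambda u,v,z:ray(c,(125+v/2.5,395+(u-400)/2.5),z)
D=[Q(467,68,.046),Q(558,70,.046),Q(446,312,.046),Q(527,318,.046)]
for p in D:print('d',p)
print('dc',np.mean(D,0), 'yaws',[np.degrees(np.arctan2(*(D[i+2]-D[i])[1::-1])) for i in (0,1)],np.linalg.norm(D[0]-D[1]),np.linalg.norm(D[0]-D[2]))
for p in [ray(c,(134,315),.01),Q(777,26,.01)]: print('corner',p)
print('lip top inner bay2',Q(435,63,.024),Q(555,64,.024),'bay3',Q(628,66,.024),Q(752,68,.024))
print(readout.get_obs()['q'].round(2))
togo([*((n+f)/2)[:2],.2],yaw+np.pi/2)
E
```

```text
[0.62575235 0.04437581 0.084     ]
[0.63171053 0.05454772 0.084     ]
[0.67455897 0.02096156 0.084     ]
[0.67963116 0.02970716 0.084     ]
c [0.65291325 0.03739806 0.084     ] 0.05404786529602442
fin yaw -26.513465102462447
disc [0.65162667 0.03718465 0.054     ]
d [0.4804203  0.17870768 0.046     ]
d [0.47453916 0.21931792 0.046     ]
d [0.59480263 0.19748456 0.046     ]
d [0.59132818 0.23735594 0.046     ]
dc [0.53527257 0.20821653 0.046     ] yaws [np.float64(9.322465414379776), np.float64(8.779933729833953)] 0.041033882770052856 0.11591327214135848
corner [0.48113408 0.05692534 0.01      ]
corner [0.43685199 0.33230635 0.01      ]
lip top inner bay2 [0.48085233 0.1696777  0.024     ] [0.47195412 0.22585971 0.024     ] bay3 [0.46715336 0.2602644  0.024     ] [0.45836328 0.31861355 0.024     ]
[-0.63  0.22  0.46  1.78 -0.11  1.16  1.6 ]
shift cm [-5.19  9.57 12.12] turn 35.9
```

Emit:
{"api": "carry_out", "payload": {"deltas": [[[-2,3,4],9],[[-4,7,8],18],[[-5.2,9.6,12],27],[[-5.2,9.6,12],36],[[-5.2,9.6,12],36],[[-5.2,9.6,14],36]], "hand": 0.5, "newtons": 40}}

```text
t: 4.03
eef_pos: [0.6547, 0.0388, 0.1832]
tool_rot: [0.0, 0.849, 0.528, 0.004]
contact_force: [-0.0, -0.5, 0.9]
gripper_width: 0.502
```

```bash
python3 - <<'E'
from h import *
togo([.653,.0374,.0765],np.radians(63.5)); print(tool()[0])
E
```

```text
shift cm [-0.27 -0.14 10.67] turn 0.2
[0.65473688 0.03879024 0.18321417]
```

Emit:
{"api": "carry_out", "payload": {"deltas": [[[-0.2,-0.1,3],0],[[-0.2,-0.1,6],0],[[-0.2,-0.1,9],0],[[-0.2,-0.1,10.6],0],[[-0.2,-0.1,10.6],0]]}}

```text
t: 4.65
eef_pos: [0.6528, 0.0382, 0.0763]
tool_rot: [-0.0, 0.849, 0.528, 0.003]
contact_force: [-0.9, -0.3, 0.5]
gripper_width: 0.503
```

Emit:
{"api": "carry_out", "payload": {"deltas": [[[0,0,0],0],[[0,0,0],0],[[0,0,0],0],[[0,0,0],0]], "hand": 0, "newtons": 40}}

```text
t: 5.15
eef_pos: [0.653, 0.0365, 0.0777]
tool_rot: [0.0, 0.849, 0.528, 0.003]
contact_force: [-3.9, -4.1, 7.1]
gripper_width: 0.13
```

Emit:
{"api": "carry_out", "payload": {"deltas": [[[0,0,0],-8],[[0,0,0],-16],[[0,0,0],-25],[[0,0,0],-34],[[0,0,0],-43],[[0,0,0],-52],[[0,0,0],-61],[[0,0,0],-70],[[0,0,0],-78],[[0,0,0],-82]]}}

```text
t: 6.4
eef_pos: [0.6532, 0.035, 0.0778]
tool_rot: [0.002, 0.297, 0.955, 0.002]
contact_force: [-0.0, -1.5, -1.2]
gripper_width: 0.13
```

Emit:
{"api": "carry_out", "payload": {"deltas": [[[0,0,0],-1.5],[[0,0,0],-1.5],[[0,0,0],-1.5]]}}

```text
t: 6.78
eef_pos: [0.6532, 0.035, 0.0779]
tool_rot: [0.002, 0.285, 0.958, 0.003]
contact_force: [0.2, 0.2, -2.2]
gripper_width: 0.129
```

```bash
python3 - <<'E'
from h import *
o=readout.get_obs(); print(o['torque'].round(2),o['gripper_width'],o['q'].round(2)); togo([.653,.0374,.0765],np.radians(63.5+80.2))
E
```

```text
[ 0.07  0.14 -2.79] 0.12929242754965448 [-0.22  0.63  0.1   1.74 -0.09  0.77  2.49]
shift cm [0.15 0.19 0.14] turn 3.1
```

Emit:
{"api": "carry_out", "payload": {"deltas": [[[0,0,0],0],[[0,0,0],0],[[0,0,-4],0],[[0,0,-9],0],[[0,0,-13],0],[[0,0,-13],8],[[0,0,-13],18],[[0,0,-13],28],[[0,0,-13],38],[[0,0,-13],47]], "hand": 0.5}}

```text
t: 8.02
eef_pos: [0.6524, 0.0348, 0.2082]
tool_rot: [0.002, 0.645, 0.764, 0.003]
contact_force: [0.3, 0.9, -0.0]
gripper_width: 0.496
```

```bash
python3 - <<'E'
from h import *
togo([.535,.208,.20],np.radians(99.1)); print(tool()[0])
E
```

```text
shift cm [19.05 -8.65  0.79] turn 0.6
[0.65238808 0.0348112  0.20820239]
```

Emit:
{"api": "carry_out", "payload": {"deltas": [[[4,-2,0],0],[[8,-4,0],0],[[12,-6,0],0],[[16,-7.5,0],0],[[19,-8.7,0.8],0.5],[[19,-8.7,0.8],0.5],[[19,-8.7,4],0.5],[[19,-8.7,5.8],0.5],[[19,-8.7,5.8],0.5]], "hand": 0.85}}

```text
t: 9.15
eef_pos: [0.5344, 0.2065, 0.1488]
tool_rot: [0.001, 0.648, 0.762, 0.002]
contact_force: [-0.2, 0.2, 1.4]
gripper_width: 0.851
```

```bash
python3 - <<'E'
from h import *
togo([.535,.208,.035],np.radians(99.1)); print(tool()[0],readout.get_obs()['gripper_width'])
save('wrist','w3')
E
```

```text
shift cm [ 0.14  0.04 11.38] turn 0.1
[0.53441499 0.20647447 0.14876921] 0.8512935463456912
```

View pics/w3.png

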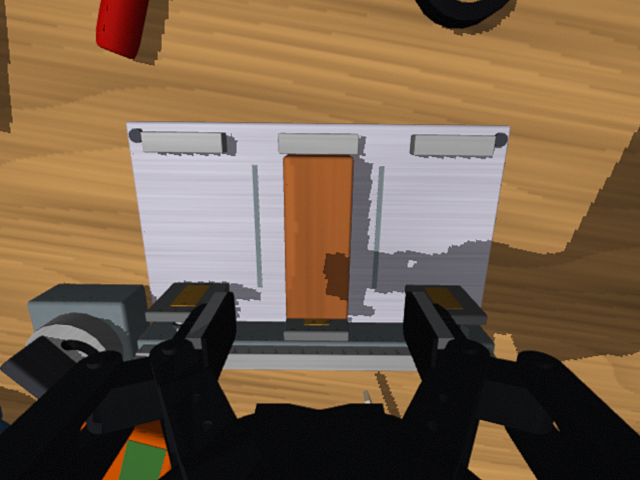

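```bash
python3 - <<'E'
from h import *
P=lambda u,v,z:ray('wrist',(v,u),z)
D=[P(284,156,.046),P(353,155,.046),P(287,318,.046),P(351,318,.046)]
print(np.round(D,4).tolist(),np.mean(D,0).round(4))
print('dummy near edge',((D[0]+D[1])/2).round(4))
for n,a,b in [('l1',(142,153),(227,153)),('l2',(279,154),(358,153)),('l3',(412,156),(496,156))]:
    a=P(*a,.024);b=P(*b,.024); print(n,((a+b)/2).round(4),np.linalg.norm(a-b).round(4),np.degrees(np.arctan2((b-a)[1],(b-a)[0]))-90)
a=P(127,123,.01);b=P(510,126,.01);print(((a+b)/2).round(4),np.linalg.norm(a-b).round(4),np.degrees(np.arctan2((b-a)[1],(b-a)[0]))-90)
print('strips',P(256,225,.01),P(378,225,.01))
E
```

```text
[[0.4816, 0.1756, 0.046], [0.4739, 0.2193, 0.046], [0.598, 0.1932, 0.046], [0.5904, 0.2402, 0.046]] [0.536  0.2071 0.046 ]
dummy near edge [0.4777 0.1975 0.046 ]
l1 [0.4927 0.1043 0.024 ] 0.0598 9.225439643295985
l2 [0.4779 0.1975 0.024 ] 0.0557 9.93208423457095
l3 [0.4643 0.2922 0.024 ] 0.0594 9.224907807940639
[0.4585 0.1946 0.01  ] 0.2782 8.80326463265051
strips [0.5410743  0.15765148 0.01      ] [0.52563422 0.25285613 0.01      ]
```

Emit:
{"api": "carry_out", "payload": {"deltas": [[[0.1,0,3],0],[[0.1,0,6],0],[[0.1,0,9],0],[[0.1,0,11.4],0],[[0.1,0,11.4],0]]}}

```text
t: 9.82
eef_pos: [0.5354, 0.2077, 0.0353]
tool_rot: [0.001, 0.648, 0.761, 0.002]
contact_force: [-0.1, 0.8, -0.3]
gripper_width: 0.849
```

Emit:
{"api": "carry_out", "payload": {"deltas": [[[0,0,0],0],[[0,0,0],0],[[0,0,0],0],[[0,0,0],0]], "hand": 0.2, "newtons": 60}}

```text
t: 10.32
eef_pos: [0.5369, 0.2064, 0.0373]
tool_rot: [0.002, 0.649, 0.761, 0.002]
contact_force: [0.7, -3.7, 5.0]
gripper_width: 0.527
```

Emit:
{"api": "carry_out", "payload": {"deltas": [[[0,0.3,0],0],[[0,0.3,0],0],[[0,0.3,-1.5],0],[[0,0.3,-3],0],[[0,0,-5],0],[[0,0,-8],0],[[0,0,-12],0],[[0,0,-14],0],[[0,0,-14],0]]}}

```text
t: 11.45
eef_pos: [0.5381, 0.2071, 0.1807]
tool_rot: [0.004, 0.649, 0.761, 0.006]
contact_force: [1.0, -0.3, -1.5]
gripper_width: 0.532
```

```bash
python3 - <<'E'
from h import *
print(readout.get_obs()['gripper_width'],tool()[0])
im=save('top','t1')
# tray corners from first top image, inner/outer rim z=.016
c=[ray('top',p,.016)[:2].round(4) for p in [(191,378),(190,428),(264,379),(265,429)]]; print(c,np.mean(c,0))
T=np.mean(c,0); togo([*T,.178],0)
cv2.imwrite('pics/t1c.png',cv2.resize(im[130:330,110:470,::-1],(720,400),interpolation=3))
E
```

```text
0.5317604019071499 [0.53806904 0.20708548 0.18065643]
[array([ 0.6899, -0.2434]), array([ 0.6942, -0.364 ]), array([ 0.5134, -0.2476]), array([ 0.5131, -0.367 ])] [ 0.60265 -0.3055 ]
shift cm [-5.162e+01 -1.610e+00  3.000e-02] turn -80.9
```

View pics/t1c.png

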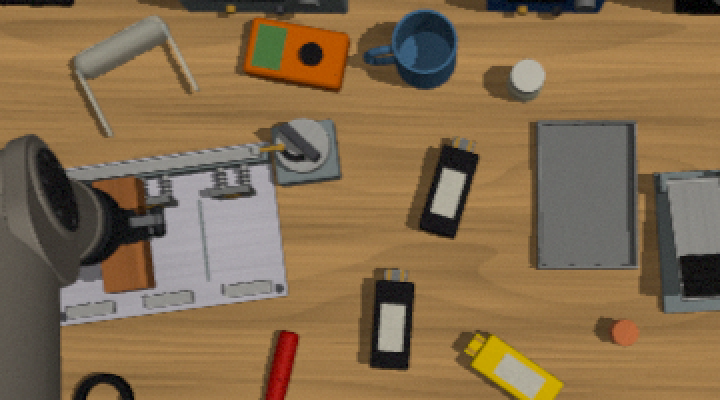

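Emit:
{"api": "carry_out", "payload": {"deltas": [[[-3,0,0],1],[[-7,0,0],2],[[-12,0,0],3],[[-17,0,0],4],[[-22,0,0],5],[[-27,-0.5,0],6],[[-32,-1,0],7],[[-37,-1.5,0],8],[[-42,-1.6,0],8],[[-46,-1.6,0],8]]}}

```text
t: 12.75
eef_pos: [0.5932, -0.2523, 0.1773]
tool_rot: [0.002, 0.701, 0.713, 0.004]
contact_force: [-0.1, 0.5, -1.8]
gripper_width: 0.53
```

Emit:
{"api": "carry_out", "payload": {"deltas": [[[-2,0,0],0],[[-4,0,0],0],[[-4,0,0],0]]}}

```text
t: 13.12
eef_pos: [0.5934, -0.2933, 0.1769]
tool_rot: [0.002, 0.701, 0.713, 0.004]
contact_force: [0.1, 0.3, -1.7]
gripper_width: 0.526
```

```bash
python3 - <<'E'
from h import *
print(readout.get_obs()['gripper_width'],tool()[0]); togo([.603,-.3055,.033],np.radians(91))
E
```

```text
0.526208013725009 [ 0.59339863 -0.29330236  0.17690178]
shift cm [-1.26  0.82 14.4 ] turn -0.1
```

Emit:
{"api": "carry_out", "payload": {"deltas": [[[-0.6,0.4,3],0],[[-1.2,0.8,7],0],[[-1.2,0.8,10],0],[[-1.2,0.8,12.5],0],[[-1.2,0.8,13.8],0],[[-1.2,0.8,14.4],0],[[-1.2,0.8,14.4],0]]}}

```text
t: 14.0
eef_pos: [0.6032, -0.3046, 0.0333]
tool_rot: [0.002, 0.701, 0.713, 0.004]
contact_force: [-0.4, -0.2, -1.3]
gripper_width: 0.526
```

Emit:
{"api": "carry_out", "payload": {"deltas": [[[0,0,0],0],[[0,0,0],0],[[0,0,0],0],[[0,0,-2],0],[[0,0,-5],0],[[0,0,-9],0],[[0,0,-13],0],[[0,0,-17],0]], "hand": 0.65}}

```text
t: 15.0
eef_pos: [0.6016, -0.3051, 0.2064]
tool_rot: [0.003, 0.701, 0.713, 0.004]
contact_force: [0.0, -0.9, 1.8]
gripper_width: 0.648
```

```bash
python3 - <<'E'
from h import *
print(tool()[0]); togo([.545,-.13,.28],np.radians(90))
for d in models.spot_in('module1','top'): print(d, ray('top',d['centre'],.03))
E
```

```text
[ 0.60164096 -0.30514174  0.20638051]
shift cm [17.61 -5.3  -7.4 ] turn 0.9
{'centre': [315.5, 366.4], 'score': 0.98} [ 0.39111944 -0.2178349   0.03      ]
{'centre': [288.9, 305.0], 'score': 0.75} [ 0.45091432 -0.07202755  0.03      ]
{'centre': [275.3, 517.4], 'score': 0.73} [ 0.49186232 -0.57206745  0.03      ]
{'centre': [357.1, 429.4], 'score': 0.68} [ 0.29731265 -0.36598945  0.03      ]
{'centre': [224.6, 331.1], 'score': 0.56} [ 0.60483946 -0.13125837  0.03      ]
```

Emit:
{"api": "carry_out", "payload": {"deltas": [[[4,-2,-3],0],[[8,-4,-6],0],[[12,-6,-9],0],[[15,-8,-11],0],[[16,-8,-12],1],[[16,-8,-12],1],[[16,-8,-12],1]], "hand": 0.85}}

```text
t: 15.92
eef_pos: [0.5191, -0.1487, 0.3307]
tool_rot: [0.007, 0.708, 0.706, 0.006]
contact_force: [-0.5, -0.2, -0.9]
gripper_width: 0.847
```

```bash
python3 - <<'E'
from h import *
print(tool()[0])
save('wrist','w4'); 
for n in ['module1','dummy']:
  for d in models.spot_in(n,'wrist'): print(n,d)
E
```

```text
[ 0.51912214 -0.14871814  0.3306757 ]
module1 {'centre': [163.8, 13.1], 'score': 0.94}
module1 {'centre': [127.2, 384.7], 'score': 0.89}
module1 {'centre': [76.4, 258.1], 'score': 0.8}
module1 {'centre': [255.4, 325.4], 'score': 0.61}
dummy {'centre': [250.6, 202.0], 'score': 0.79}
```

View pics/w4.png

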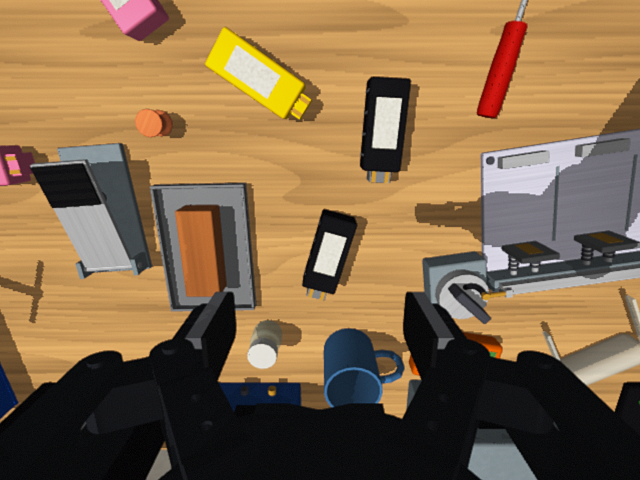

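```bash
python3 - <<'E'
import cv2
im=cv2.imread('pics/w4.png'); a=im[70:190,340:430]; b=im[200:305,295:385]
cv2.imwrite('pics/z4.png',cv2.hconcat([cv2.resize(a,None,fx=4.4,fy=4.4,interpolation=3),cv2.copyMakeBorder(cv2.resize(b,None,fx=4.4,fy=4.4,interpolation=3),0,66,0,0,0)]))
E
```

```text
(no output)
```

View pics/z4.png

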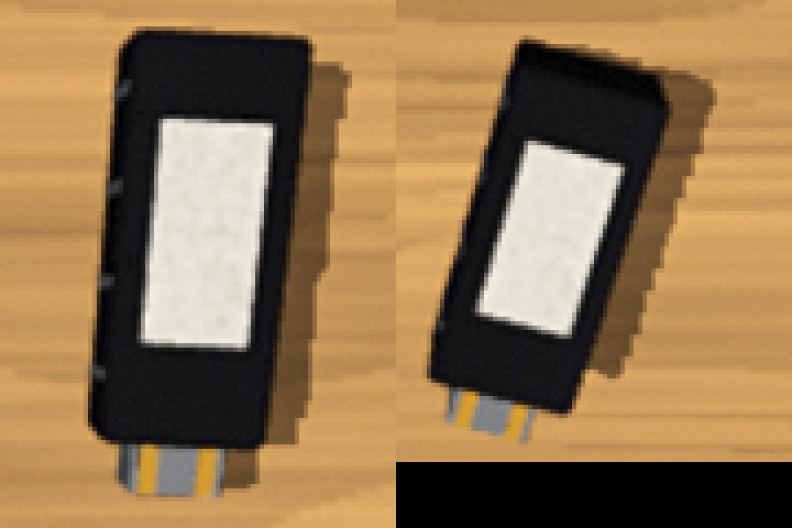

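```bash
cat > m.py <<'E'
from h import *
def an(L,B,N,off):
    W=lambda p,z:ray('wrist',(off[1]+p[1]/4.4,off[0]+p[0]/4.4),z)
    l=[W(p,.036) for p in L]; c=np.mean(l,0); v=(l[2]+l[3]-l[0]-l[1])/2
    yaw=np.degrees(np.arctan2(v[1],v[0])); print('label c',c.round(4),'len',np.linalg.norm(v).round(4),'yaw',yaw.round(1))
    nb=W(B,.036); bk=W(N,.036); u=v/np.linalg.norm(v)
    print('front dist',((nb-c)@u).round(4),'back',((bk-c)@u).round(4), 'off-axis',np.cross(u,nb-c)[2].round(4),np.cross(u,bk-c)[2].round(4))
    o=c+u*((nb-c)@u-.045); print('origin',o.round(4), 'alt(label+7mm)',(c+.007*u).round(4)); return o
an([(160,118),(274,123),(249,350),(140,345)],(183,443),(220,36),(340,70))
an([(526-396,142),(624-396,165),(573-396,338),(478-396,316)],(500-396,397),(590-396,80),(295,200))
# dummy in tray
d=[ray('wrist',p,.04) for p in [(206,178),(207,215),(293,186),(292,222)]]; print('dummy',np.mean(d,0).round(3))
E
python3 m.py
```

```text
label c [ 0.442  -0.0715  0.036 ] len 0.0562 yaw -2.7
front dist 0.0533 back -0.0478 off-axis -0.0006 -0.0014
origin [ 0.4503 -0.0719  0.036 ] alt(label+7mm) [ 0.449  -0.0718  0.036 ]
label c [ 0.6024 -0.1353  0.036 ] len 0.056 yaw -14.6
front dist 0.0522 back -0.0501 off-axis -0.0017 -0.0017
origin [ 0.6094 -0.1371  0.036 ] alt(label+7mm) [ 0.6092 -0.1371  0.036 ]
dummy [ 0.596 -0.3    0.04 ]
```

```bash
python3 - <<'E'
from h import *
togo([.6024,-.1353,.12],np.radians(75.4))
E
```

```text
shift cm [ 1.41  7.97 21.14] turn 14.4
```

Emit:
{"api": "carry_out", "payload": {"deltas": [[[0.5,2,5],4],[[1,5,10],8],[[1.4,8,15],12],[[1.4,8,19],14.4],[[1.4,8,21],14.4],[[1.4,8,21],14.4]], "hand": 0.9}}

```text
t: 16.82
eef_pos: [0.6016, -0.1359, 0.1203]
tool_rot: [0.005, 0.791, 0.612, 0.005]
contact_force: [0.7, -0.2, 0.5]
gripper_width: 0.9
```

```bash
python3 - <<'E'
from h import *
togo([.6024,-.1353,.025],np.radians(75.4)); print(tool()[1].as_matrix()[:,2].round(4))
im=read_camera('wrist'); d=[x for x in models.spot_in('module1','wrist')]; print([(x['centre'],round(x['score'],2),ray('wrist',x['centre'],.03).round(3)) for x in d])
print(proj('wrist',[.6024,-.1353,.036]))
E
```

```text
shift cm [ 0.06 -0.07  9.53] turn 0.0
[ 0.0139 -0.0022 -0.9999]
[([33.5, 370.4], 0.89, array([ 0.491, -0.077,  0.03 ])), ([267.5, 600.3], 0.68, array([0.667, 0.045, 0.03 ])), ([248.3, 317.2], 0.57, array([ 0.605, -0.137,  0.03 ]))]
[246.42357351 319.20281164]
```

Emit:
{"api": "carry_out", "payload": {"deltas": [[[0,-0.1,3],0],[[0,-0.1,6],0],[[0,-0.1,8.5],0],[[0,-0.1,9.5],0],[[0,-0.1,9.5],0]]}}

```text
t: 17.55
eef_pos: [0.6047, -0.1363, 0.0288]
tool_rot: [0.007, 0.791, 0.612, 0.007]
contact_force: [1.1, 0.3, -0.7]
gripper_width: 0.9
```

Emit:
{"api": "carry_out", "payload": {"deltas": [[[0,0,0],0],[[0,0,0],0],[[0,0,0],0],[[0,0,0],0],[[0,0,0],0]], "hand": 0.2, "newtons": 80}}

```text
t: 18.18
eef_pos: [0.606, -0.1368, 0.0307]
tool_rot: [0.008, 0.791, 0.612, 0.008]
contact_force: [-2.1, -0.1, 7.0]
gripper_width: 0.521
```

Emit:
{"api": "carry_out", "payload": {"deltas": [[[0,0,-3],0],[[0,0,-7],0],[[0,0,-11],0],[[0,0,-14],0],[[2,-3,-14],-8],[[6,-5,-14],-16],[[11,-7,-14],-24],[[16,-7,-14],-24],[[20,-7,-14],-24]]}}

```text
t: 19.3
eef_pos: [0.5854, 0.0772, 0.1702]
tool_rot: [0.01, 0.646, 0.763, 0.007]
contact_force: [0.8, -0.1, -2.1]
gripper_width: 0.519
```

```bash
python3 - <<'E'
from h import *
print(readout.get_obs()['gripper_width']);a=np.radians(9.2);u=np.array([np.cos(a),np.sin(a)]); b3=np.array([.5225,.301])
togo([*(b3-.020*u),.16],np.radians(99.2)); print(tool())
E
```

```text
0.5186364386121523
shift cm [23.13 -4.53  0.78] turn 0.3
(array([0.58537426, 0.0771914 , 0.1702358 ]), Rotation.from_matrix(array([[-0.16479872,  0.98604803,  0.0234663 ],
                            [ 0.98630939,  0.16489216, -0.0020907 ],
                            [-0.00593094,  0.02280049, -0.99972244]])))
```

Emit:
{"api": "carry_out", "payload": {"deltas": [[[4,-1,0],0],[[9,-2,0],0],[[14,-3,0],0],[[18,-4,0],0],[[21,-4.7,0],0],[[23,-4.8,1],0],[[23.2,-4.8,3],0],[[23.2,-4.8,5],0],[[23.2,-4.8,6],0],[[23.2,-4.8,6],0]]}}

```text
t: 20.55
eef_pos: [0.5012, 0.2971, 0.107]
tool_rot: [0.01, 0.647, 0.763, 0.006]
contact_force: [-0.8, -0.1, -2.0]
gripper_width: 0.524
```

```bash
python3 - <<'E'
from h import *
print(readout.get_obs()['gripper_width'],readout.get_obs()['contact_force']);a=np.radians(9.2);u=np.array([np.cos(a),np.sin(a)]); b3=np.array([.522,.301])
togo([*(b3-.023*u),.0587],np.radians(99.2)); print(tool()[0],tool()[1].as_matrix()[:,2]); save('wrist','w5')
E
```

```text
0.5241569639813651 [-0.75198473 -0.08355084 -2.0112313 ]
shift cm [ 0.09 -0.28  4.83] turn 0.2
[0.50115272 0.2971129  0.10703053] [ 0.0223797  -0.00340862 -0.99974373]
```

View pics/w5.png

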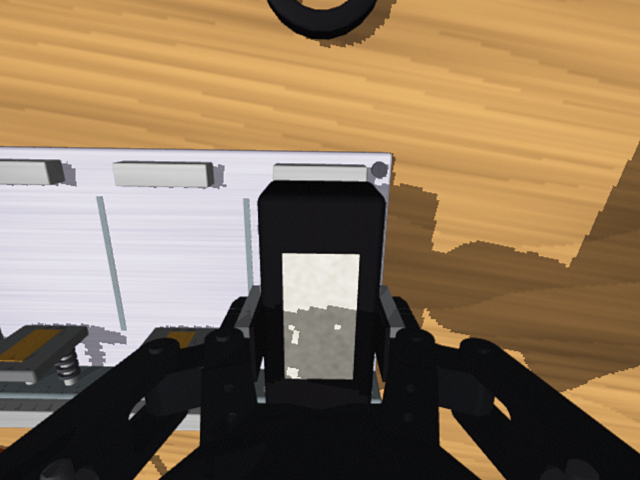

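```bash
python3 - <<'E'
from h import *
a=np.radians(9.2);u=np.array([np.cos(a),np.sin(a)]);v=np.array([-u[1],u[0]])
z=.1123
l=[ray('wrist',p,z) for p in [(254,282),(254,359),(379,284),(379,356)]]; c=np.mean(l,0); e=tool()[0]
print(c-e,'along',(c-e)[:2]@u,'lat',(c-e)[:2]@v,'len',np.linalg.norm(l[0]-l[2]),np.linalg.norm(l[0]-l[1]), l[0][2])
p=ray('wrist',(180,320),.024)[:2]; print('lip inner',(p-[.522,.301])@u,(p-[.522,.301])@v)
E
```

```text
[-0.00257317  0.00024348  0.00452364] along -0.0025011441993208483 lat 0.0006517448285764341 len 0.05598572599798267 0.028357648876531093 0.1123
lip inner -0.06466786292581504 -0.00015261444878693237
```

Emit:
{"api": "carry_out", "payload": {"deltas": [[[0.1,-0.3,2],0],[[0.1,-0.3,4],0],[[0.1,-0.3,4.8],0],[[0.1,-0.3,4.8],0]]}}

```text
t: 21.1
eef_pos: [0.4998, 0.2978, 0.0599]
tool_rot: [0.01, 0.647, 0.763, 0.007]
contact_force: [0.8, -0.3, -2.6]
gripper_width: 0.52
```

```bash
python3 - <<'E'
from h import *
a=np.radians(9.2);u=np.array([np.cos(a),np.sin(a)]); b3=np.array([.522,.301]); print(tool()[0],readout.get_obs()['contact_force'])
togo([*(b3+.002*u),.0587]); togo([*(b3+.002*u),.041])
E
```

```text
[0.49979439 0.29783423 0.05994154] [ 0.79276497 -0.29060425 -2.62820608]
shift cm [-0.05  2.44  0.18] turn None
shift cm [-0.04  2.4   1.95] turn None
```

Emit:
{"api": "carry_out", "payload": {"deltas": [[[0,0.8,0.1],0],[[0,1.6,0.1],0],[[0,2.3,0.1],0],[[0,2.5,0.1],0],[[0,2.5,0.1],0],[[0,2.5,0.1],0]]}}

```text
t: 21.85
eef_pos: [0.5227, 0.3016, 0.0598]
tool_rot: [0.009, 0.646, 0.763, 0.005]
contact_force: [-8.7, -2.9, 3.9]
gripper_width: 0.523
```

```bash
python3 - <<'E'
from h import *
a=np.radians(9.2);u=np.array([np.cos(a),np.sin(a)]); b3=np.array([.522,.301]); print(tool()[0],readout.get_obs()['contact_force'],readout.get_obs()['gripper_width'])
print('along',(tool()[0][:2]-b3)@u)
togo([*(b3+.002*u),.041])
E
```

```text
[0.52268036 0.30159384 0.05977407] [-8.72541545 -2.85352301  3.91278217] 0.5230091487152977
along 0.0007665527882488316
shift cm [-0.04  0.09  1.88] turn None
```

```bash
python3 - <<'E'
from h import *
im=save('wrist','w6'); im2=cv2.resize(im[130:430,220:420],(533,800//1),interpolation=3)[:,:,::-1]
im3=cv2.resize(im[140:400,200:440,::-1],(550,596),interpolation=3); cv2.imwrite('pics/z6.png',im3); print(readout.get_obs()['contact_force'])
E
```

```text
[-8.29951052 -3.14640156  2.90883294]
```

View pics/z6.png

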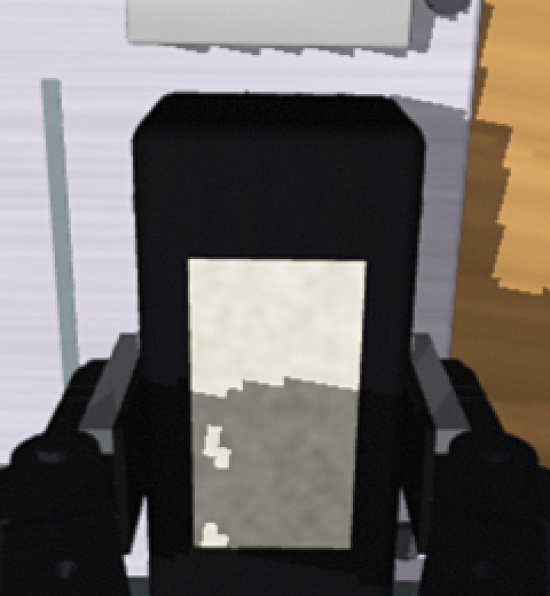

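```bash
python3 - <<'E'
from h import *
a=np.radians(9.2);u=np.array([np.cos(a),np.sin(a)]);v=np.array([-u[1],u[0]]); b3=np.array([.522,.301]);e=tool()[0]
W=lambda x,y,z:ray('wrist',(140+y*260/596,200+x*240/550),z)
for n,x,y,z in [('lipL',128,43,.024),('lipR',410,46,.024),('tail bot',275,93,.0295),('tail bot left',172,95,.0295),('tail bot right',388,95,.0295)]:
    p=W(x,y,z)[:2]-b3; print(n,(p@u).round(4),(p@v).round(4))
l=[W(*p,.0655) for p in [(188,258),(367,261),(352,549),(192,547)]]; c=np.mean(l,0)
print('label c',(c[:2]-b3)@u,(c[:2]-b3)@v,'len',np.linalg.norm(l[0]-l[3]), 'tcp',(e[:2]-b3)@u,(e[:2]-b3)@v)
E
```

```text
lipL -0.0602 -0.0285
lipR -0.0599 0.0271
tail bot -0.0514 0.0006
tail bot left -0.0509 -0.0194
tail bot right -0.0511 0.0225
label c -0.002631073862810922 0.0009292587749311743 len 0.055668332068563926 tcp 0.0007450269330537817 0.0004221351973762608
```

Emit:
{"api": "carry_out", "payload": {"deltas": [[[0,0,0.5],0],[[0,0,1],0],[[0,0,1.5],0],[[0,0,1.9],0],[[0,0,2],0],[[0,0,2],0]]}}

```text
t: 22.65
eef_pos: [0.5213, 0.3015, 0.0408]
tool_rot: [0.007, 0.646, 0.763, 0.003]
contact_force: [-11.6, -3.6, 10.6]
gripper_width: 0.521
```

```bash
python3 - <<'E'
from h import *
a=np.radians(9.2);u=np.array([np.cos(a),np.sin(a)]); b3=np.array([.522,.301]); print(tool()[0],readout.get_obs()['contact_force'],readout.get_obs()['gripper_width'],readout.get_obs()['tool_rot'])
print('along',(tool()[0][:2]-b3)@u)
E
```

```text
[0.52127524 0.30153438 0.04084079] [-11.64895713  -3.58742537  10.58238056] 0.5207740860532997 [0.00720867 0.64633237 0.76301461 0.00334853]
along -0.0006300026354195418
```

Emit:
{"api": "carry_out", "payload": {"deltas": [[[0,0,0],0],[[0,0,0],0],[[0,0,0],0],[[0,0,-1],0],[[0,0,-4],0],[[0,-1,-8],0],[[0,-2,-12],0],[[0,-3,-14],0],[[0,-3,-14],0]], "hand": 0.75}}

```text
t: 23.78
eef_pos: [0.4901, 0.2979, 0.1826]
tool_rot: [0.007, 0.646, 0.763, 0.005]
contact_force: [0.7, -0.4, -0.8]
gripper_width: 0.752
```

```bash
python3 - <<'E'
from h import *
print(tool()[0]); im=save('wrist','w7'); cv2.imwrite('pics/z7.png',im[80:400,60:580,::-1])
E
```

```text
[0.49012693 0.2978836  0.18262682]
```

View pics/z7.png

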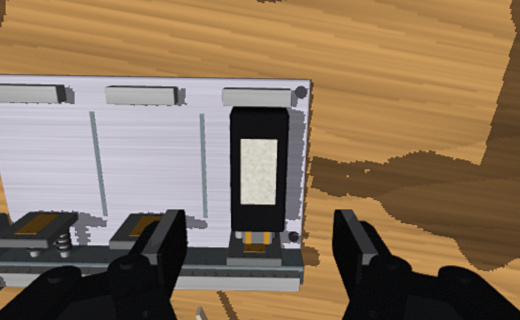

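```bash
python3 - <<'E'
from h import *
a=np.radians(9.2);u=np.array([np.cos(a),np.sin(a)]);v=np.array([-u[1],u[0]]); b3=np.array([.522,.301])
l=[ray('wrist',(80+y,60+x),.046) for x,y in [(241,140),(277,140),(276,205),(241,204)]]; c=np.mean(l,0)[:2]-b3
print('label',c@u,c@v,np.linalg.norm(l[0]-l[3]),np.linalg.norm(l[0]-l[1]))
read_camera('top')
for d in models.spot_in('module1','top'): print(d, ray('top',d['centre'],.03))
togo([.442,-.0715,.2],np.radians(87.3))
E
```

```text
label -0.010809607058019876 0.0009468167329230247 0.05435593910863098 0.02784177570663308
{'centre': [357.9, 431.0], 'score': 0.97} [ 0.29553982 -0.36972264  0.03      ]
{'centre': [314.7, 367.3], 'score': 0.84} [ 0.39302952 -0.21992871  0.03      ]
{'centre': [274.4, 517.4], 'score': 0.76} [ 0.49398095 -0.57208477  0.03      ]
{'centre': [256.0, 147.0], 'score': 0.6} [0.52238508 0.30677711 0.03      ]
{'centre': [288.6, 304.6], 'score': 0.57} [ 0.45160471 -0.07106674  0.03      ]
shift cm [-35.58 -10.7   -1.92] turn 12.1
```

Emit:
{"api": "carry_out", "payload": {"deltas": [[[-4,0,-1],1],[[-8,-1,-2],2],[[-13,-3,-2],4],[[-18,-5,-2],6],[[-23,-7,-2],8],[[-28,-9,-2],10],[[-32,-10,-2],12],[[-35,-10.7,-2],12],[[-35.6,-10.7,0],12],[[-35.6,-10.7,0],12]], "hand": 0.9}}

```text
t: 25.18
eef_pos: [0.4412, -0.0726, 0.1793]
tool_rot: [0.006, 0.723, 0.691, 0.002]
contact_force: [-0.3, 0.5, 0.5]
gripper_width: 0.901
```

```bash
python3 - <<'E'
from h import *
im=save('wrist','w8'); print(tool()[0],tool()[1].as_matrix()[:,2].round(3))
# white label near the expected spot
e=proj('wrist',[.442,-.0715,.036]); print(e)
g=((im.min(2)>130)&(im.max(2).astype(int)-im.min(2)<45)).astype(np.uint8)
n,lab,st,ce=cv2.connectedComponentsWithStats(g)
for i in range(1,n):
    if st[i,4]>800 and np.hypot(*(ce[i][::-1]-e))<120:
        cnt=cv2.findContours((lab==i).astype(np.uint8),0,2)[0][0]; b=cv2.boxPoints(cv2.minAreaRect(cnt))
        w=np.array([ray('wrist',(p[1],p[0]),.036) for p in b]); s=w[1]-w[0],w[2]-w[1]; v=max(s,key=np.linalg.norm); v=v*np.sign(v[0])
        print(st[i],'c',w.mean(0).round(4),[np.linalg.norm(x).round(4) for x in s],'yaw',np.degrees(np.arctan2(v[1],v[0])))
        c=w.mean(0); togo([c[0],c[1],.025],np.arctan2(v[1],v[0])+np.pi/2)
E
```

```text
[ 0.44175843 -0.07202649  0.1799817 ] [ 0.012 -0.006 -1.   ]
[225.32845097 320.36028992]
[ 303  193   36   66 2329] c [ 0.4429 -0.0714  0.036 ] [np.float64(0.0543), np.float64(0.0273)] yaw -3.354503195479185
shift cm [ 0.14 -0.07 15.5 ] turn 0.8
```

Emit:
{"api": "carry_out", "payload": {"deltas": [[[0.1,0,4],0.5],[[0.1,0,8],0.5],[[0.1,0,12],0.5],[[0.1,0,14.5],0.5],[[0.1,0,15.5],0.5],[[0.1,0,15.5],0.5]]}}

```text
t: 25.98
eef_pos: [0.4439, -0.0716, 0.025]
tool_rot: [0.006, 0.726, 0.688, 0.002]
contact_force: [-0.8, -0.5, -0.1]
gripper_width: 0.899
```

Emit:
{"api": "carry_out", "payload": {"deltas": [[[0,0,0],0],[[0,0,0],0],[[0,0,0],0],[[0,0,0],0],[[0,0,0],0]], "hand": 0.2}}

```text
t: 26.6
eef_pos: [0.4448, -0.0717, 0.0264]
tool_rot: [0.007, 0.726, 0.688, 0.003]
contact_force: [-2.1, -0.1, 8.9]
gripper_width: 0.525
```

Emit:
{"api": "carry_out", "payload": {"deltas": [[[0,0,-3],0],[[0,0,-7],0],[[0,0,-11],0],[[0,0,-13],-3],[[4,0,-13],-8],[[9,1,-13],-12],[[14,2,-13],-12],[[19,3,-13],-12],[[19,3,-13],-12]]}}

```text
t: 27.72
eef_pos: [0.4836, 0.122, 0.1563]
tool_rot: [0.007, 0.647, 0.762, 0.004]
contact_force: [0.3, -1.0, -3.0]
gripper_width: 0.523
```

```bash
python3 - <<'E'
from h import *
print(readout.get_obs()['gripper_width']);a=np.radians(9.2);u=np.array([np.cos(a),np.sin(a)]); b=np.array([.5355,.207])
togo([*(b-.023*u),.107],np.radians(99.2)); print(tool()[0])
E
```

```text
0.5233442131265048
shift cm [7.58 4.14 4.95] turn 0.1
[0.48355784 0.12197672 0.15632809]
```

Emit:
{"api": "carry_out", "payload": {"deltas": [[[3,1.5,0],0],[[6,3,1],0],[[7.6,3.9,3],0],[[7.6,3.9,5],0],[[7.6,3.9,5],0],[[7.6,3.9,5],0]]}}

```text
t: 28.48
eef_pos: [0.5106, 0.2023, 0.1072]
tool_rot: [0.007, 0.648, 0.762, 0.004]
contact_force: [0.9, 0.7, -3.0]
gripper_width: 0.522
```

```bash
cat > lab.py <<'E'
from h import *
import sys
bx,by,zz=map(float,sys.argv[1:4]); a=np.radians(9.2);u=np.array([np.cos(a),np.sin(a)]);vv=np.array([-u[1],u[0]]);b=np.array([bx,by])
e=tool()[0]; z=e[2]-zz+.036 if zz>0 else -zz
im=read_camera('wrist'); g=((im.min(2)>75)&(im.max(2).astype(int)-im.min(2)<45)).astype(np.uint8)
pc=proj('wrist',[*(b if zz<0 else e[:2]),z])
n,lab,st,ce=cv2.connectedComponentsWithStats(g)
print(e,readout.get_obs()['contact_force'].round(1),readout.get_obs()['gripper_width'])
for i in range(1,n):
    if st[i,4]>800 and np.hypot(*(ce[i][::-1]-pc))<80:
        cnt=cv2.findContours((lab==i).astype(np.uint8),0,2)[0][0]
        w=np.array([ray('wrist',(p[1],p[0]),z) for p in cv2.boxPoints(cv2.minAreaRect(cnt))]); s=w[1]-w[0],w[2]-w[1]; v=max(s,key=np.linalg.norm); v=v*np.sign(v[0]); c=w.mean(0)[:2]
        print('label along/lat bay',((c-b)@u).round(4),((c-b)@vv).round(4),'rel tcp',((c-e[:2])@u).round(4),((c-e[:2])@vv).round(4),[np.linalg.norm(x).round(4) for x in s],'yaw',np.degrees(np.arctan2(v[1],v[0])).round(1))
E
python3 lab.py .5355 .207 .0264; python3 -c "
from h import *
u=np.array([.987,.16]);b=np.array([.5355,.207])
togo([*(b-.024*u),.0545],np.radians(99.2))"
```

```text
[0.51061285 0.20230397 0.10720369] [ 0.1 -1.5 -2.4] 0.5232930047904347
label along/lat bay -0.0273 -0.0002 rel tcp -0.0019 0.0004 [np.float64(0.0285), np.float64(0.056)] yaw 11.3
shift cm [0.07 0.02 5.3 ] turn 0.1
```

Emit:
{"api": "carry_out", "payload": {"deltas": [[[0,0,2],0],[[0,0,4],0],[[0,0,5.3],0],[[0,0,5.3],0],[[0,0,5.3],0]]}}

```text
t: 29.15
eef_pos: [0.5123, 0.2025, 0.0552]
tool_rot: [0.007, 0.648, 0.762, 0.005]
contact_force: [-1.0, -0.1, -2.2]
gripper_width: 0.521
```

Emit:
{"api": "carry_out", "payload": {"deltas": [[[0,0.8,0.05],0],[[0,1.6,0.05],0],[[0,2.3,0.05],0],[[0,2.5,0.05],0],[[0,2.5,0.05],0],[[0,2.5,0.05],0]]}}

```text
t: 29.9
eef_pos: [0.5351, 0.2061, 0.0551]
tool_rot: [0.006, 0.648, 0.762, 0.003]
contact_force: [-8.5, -1.6, 3.3]
gripper_width: 0.52
```

```bash
python3 lab.py .5355 .207 .0264
```

```text
[0.5351393  0.20606456 0.05506719] [-8.5 -1.2  2.6] 0.5207844435553493
label along/lat bay -0.003 -0.0006 rel tcp -0.0025 0.0002 [np.float64(0.0284), np.float64(0.0557)] yaw 11.3
```

Emit:
{"api": "carry_out", "payload": {"deltas": [[[0,0.1,0.5],0],[[0,0.1,1],0],[[0,0.1,1.5],0],[[0,0.1,1.9],0],[[0,0.1,2],0],[[0,0.1,2],0]]}}

```text
t: 30.7
eef_pos: [0.5343, 0.2059, 0.0364]
tool_rot: [0.004, 0.648, 0.762, 0.001]
contact_force: [-13.9, -3.5, 17.9]
gripper_width: 0.523
```

Emit:
{"api": "carry_out", "payload": {"deltas": [[[0,0,0],0],[[0,0,0],0],[[0,0,0],0],[[0,0,-1],0],[[0,0,-4],0],[[0,-1,-8],0],[[0,-2,-12],0],[[-2,-2,-16],0],[[-2,-2,-17],0],[[-2,-2,-17],0]], "hand": 0.75}}

```text
t: 31.95
eef_pos: [0.5167, 0.1841, 0.207]
tool_rot: [0.004, 0.648, 0.762, 0.002]
contact_force: [0.2, 0.5, -0.0]
gripper_width: 0.748
```

```bash
python3 lab.py .5355 .207 -.046;  python3 lab.py .522 .301 -.046; python3 -c "
from h import *
im=save('wrist','w9')"
```

```text
[0.51672475 0.18405174 0.2069635 ] [-0.2 -0.2  0.3] 0.7490980398248539
label along/lat bay -0.0111 -0.0025 rel tcp 0.0111 0.0171 [np.float64(0.1456), np.float64(0.2459)] yaw -81.3
label along/lat bay -0.0115 0.0005 rel tcp 0.0107 0.0202 [np.float64(0.0283), np.float64(0.0554)] yaw 11.3
[0.51604799 0.18409957 0.20587313] [ 1.1  0.2 -1.1] 0.7538244976388042
label along/lat bay -0.0117 0.001 rel tcp 0.0129 0.1155 [np.float64(0.057), np.float64(0.0289)] yaw 8.5
```

View pics/w9.png

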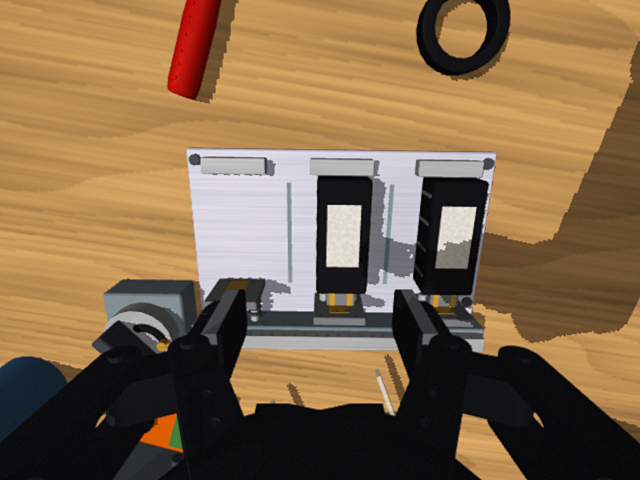

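```bash
python3 - <<'E'
from h import *
print(readout.get_obs()['q'].round(2)); togo([.653,.037,.16],np.radians(143.7))
E
```

```text
[-0.76  0.32  0.37  1.93 -0.14  0.91  1.41]
shift cm [-16.7   11.16   4.64] turn -44.4
```

Emit:
{"api": "carry_out", "payload": {"deltas": [[[-2,2,0],-5],[[-5,4,0],-13],[[-8,6,0],-21],[[-11,8,0],-29],[[-14,10,0],-37],[[-16.7,11.2,1],-44.4],[[-16.7,11.2,3],-44.4],[[-16.7,11.2,4.6],-44.4],[[-16.7,11.2,4.6],-44.4],[[-16.7,11.2,4.6],-44.4]], "hand": 0.5, "newtons": 40}}

```text
t: 33.35
eef_pos: [0.6533, 0.0383, 0.1606]
tool_rot: [0.003, 0.311, 0.95, -0.001]
contact_force: [-0.1, 0.4, -0.6]
gripper_width: 0.501
```

```bash
python3 - <<'E'
from h import *
print(readout.get_obs()['q'].round(2),tool()[0],tool()[1].as_matrix()[:,2].round(3)); togo([.653,.037,.077],np.radians(143.7))
im=save('wrist','w10'); cv2.imwrite('pics/z10.png',im[100:480,120:520,::-1])
E
```

```text
[-0.32  0.53  0.22  1.7  -0.14  0.91  2.47] [0.65334397 0.03826279 0.16057339] [ 0.006 -0.004 -1.   ]
shift cm [ 0.01 -0.12  8.36] turn 0.1
```

View pics/z10.png

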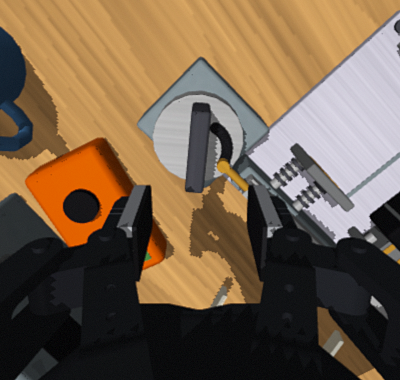

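Emit:
{"api": "carry_out", "payload": {"deltas": [[[0,-0.1,3],0],[[0,-0.1,6],0],[[0,-0.1,8],0],[[0,-0.1,8.3],0],[[0,-0.1,8.3],0]]}}

```text
t: 34.02
eef_pos: [0.6542, 0.0369, 0.0788]
tool_rot: [0.004, 0.311, 0.95, -0.001]
contact_force: [-0.2, -0.1, 0.4]
gripper_width: 0.502
```

Emit:
{"api": "carry_out", "payload": {"deltas": [[[0,0,0],0],[[0,0,0],0],[[0,0,0],0],[[0,0,0],0]], "hand": 0}}

```text
t: 34.52
eef_pos: [0.655, 0.0371, 0.0801]
tool_rot: [0.005, 0.312, 0.95, 0.0]
contact_force: [-0.9, 1.0, 6.4]
gripper_width: 0.139
```

Emit:
{"api": "carry_out", "payload": {"deltas": [[[0,0,0],8],[[0,0,0],17],[[0,0,0],26],[[0,0,0],35],[[0,0,0],44],[[0,0,0],53],[[0,0,0],62],[[0,0,0],71],[[0,0,0],78],[[0,0,0],81]]}}

```text
t: 35.78
eef_pos: [0.6557, 0.035, 0.0803]
tool_rot: [0.006, 0.855, 0.519, 0.003]
contact_force: [3.4, -3.6, -3.6]
gripper_width: 0.133
```

```bash
python3 - <<'E'
from h import *
o=readout.get_obs(); print(o['torque'].round(2),o['gripper_width'],o['contact_force']); togo([.653,.0374,.0765],np.radians(63.5))
E
```

```text
[-0.96 -0.42  0.12] 0.1329397890891521 [ 3.35465292 -3.59974271 -3.58898697]
shift cm [ 0.09 -0.36  0.37] turn -1.0
```

Emit:
{"api": "carry_out", "payload": {"deltas": [[[0,0,0],3],[[0,0,0],3],[[0,0,0],3]]}}

```text
t: 36.15
eef_pos: [0.6557, 0.0348, 0.0802]
tool_rot: [0.006, 0.868, 0.497, 0.003]
contact_force: [-0.1, -0.5, -1.7]
gripper_width: 0.13
```

```bash
python3 - <<'E'
from h import *
o=readout.get_obs(); print(o['torque'].round(2),o['gripper_width'],o['contact_force']); togo([.653,.0374,.0765],np.radians(63.5))
E
```

```text
[-0.2   0.05  0.  ] 0.13013314238915794 [-0.05125211 -0.4774402  -1.74065747]
shift cm [ 0.09 -0.37  0.37] turn -3.9
```

Emit:
{"api": "carry_out", "payload": {"deltas": [[[0,0,0],3],[[0,0,0],3],[[0,0,0],3]]}}

```text
t: 36.52
eef_pos: [0.6556, 0.0348, 0.0803]
tool_rot: [0.006, 0.88, 0.475, 0.003]
contact_force: [0.6, -3.0, -0.9]
gripper_width: 0.131
```

```bash
python3 - <<'E'
from h import *
o=readout.get_obs(); print(o['torque'].round(2),o['gripper_width'],o['contact_force']); togo([.653,.0374,.0765],np.radians(63.5))
E
```

```text
[-0.35  0.21  0.94] 0.1310024954526996 [ 0.56759575 -3.0416929  -0.88795875]
shift cm [ 0.07 -0.37  0.37] turn -6.8
```

Emit:
{"api": "carry_out", "payload": {"deltas": [[[0,0,0],2],[[0,0,0],2],[[0,0,0],2]]}}

```text
t: 36.9
eef_pos: [0.6557, 0.0348, 0.0803]
tool_rot: [0.006, 0.888, 0.46, 0.003]
contact_force: [0.9, -1.5, 0.4]
gripper_width: 0.133
```

```bash
python3 - <<'E'
from h import *
o=readout.get_obs(); print(o['torque'].round(2),o['gripper_width'],o['contact_force']); togo([.653,.0374,.0765],np.radians(63.5))
E
```

```text
[-0.38  0.23  1.46] 0.13297005193043432 [ 0.87061036 -1.45558959  0.41548471]
shift cm [ 0.06 -0.38  0.38] turn -8.7
```

Emit:
{"api": "carry_out", "payload": {"deltas": [[[0,0,0],0],[[0,0,0],0],[[0,0,-3],0],[[0,0,-7],0],[[0,-1,-11],-5],[[0,-3,-15],-10],[[0,-5,-18],-15],[[0,-7,-20],-20],[[0,-7,-20],-20],[[0,-7,-20],-20]], "hand": 0.5}}

```text
t: 38.15
eef_pos: [0.5962, 0.0763, 0.2788]
tool_rot: [0.006, 0.795, 0.606, 0.002]
contact_force: [0.7, 0.4, -0.4]
gripper_width: 0.5
```

```bash
python3 - <<'E'
from h import *
im=save('wrist','w11'); print(tool()[0])
# where fin top centreline would be at start pose (tight) and cradle check
for y in (-26.5,):
    for s in (-.027,.027): print(proj('wrist',[.6529+s*np.cos(np.radians(y)),.0374+s*np.sin(np.radians(y)),.084]).round(1))
a=np.r_[proj('wrist',[.653,.037,.07])].round().astype(int); print(a)
r0,c0=max(a[0]-60,0),max(a[1]-60,0); z=cv2.resize(im[r0:r0+120,c0:c0+120,::-1],(400,400),interpolation=3); f=cv2.resize(im[100:400,100:400,::-1],(400,400)); cv2.imwrite('pics/z11.png',cv2.hconcat([z,f])); print(r0,c0)
E
```

```text
[0.59616594 0.07601546 0.27848402]
[249.2 302.3]
[298.1 292.8]
[269 298]
209 238
```

View pics/z11.png

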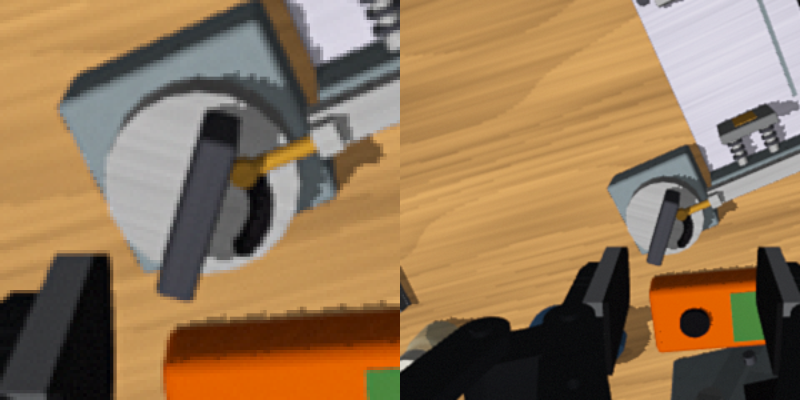

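```bash
python3 - <<'E'
from h import *
W=lambda x,y:ray('wrist',(209+y*.3,238+x*.3),.084)
for n,f in [((220,138),(178,295)),((203,134),(160,290)),((238,146),(192,300))]:
    d=W(*f)-W(*n); print(np.degrees(np.arctan2(d[1],d[0])),np.linalg.norm(d),(W(*f)+W(*n))/2)
k=get_calibration('top')
for c in ['scene','top']:
    read_camera(c); print([(d['centre'],d['score'],ray(c,d['centre'],.066).round(3)) for d in models.spot_in('pedal_pad',c)])
# pedal from top0: pad corners
for p in [(440,285),(474,283),(450,260),(474,257),(443,218),(473,217)]: print(p,ray('top',(p[1],p[0]),.06).round(3),ray('top',(p[1],p[0]),.0).round(3))
togo([.5,-.42,.3],np.radians(95))
E
```

```text
-30.162102773544714 0.05281375767844311 [0.65321706 0.03747888 0.084     ]
-30.821982975740493 0.052512568170461446 [0.65043293 0.03283831 0.084     ]
-31.441310674578396 0.05231602028950513 [0.6564861  0.04151031 0.084     ]
[([268.8, 202.0], 0.65, array([ 0.566, -0.434,  0.066]))]
[([251.0, 458.3], 0.84, array([ 0.545, -0.424,  0.066]))]
(440, 285) [ 0.466 -0.384  0.06 ] [ 0.466 -0.397  0.   ]
(474, 283) [ 0.472 -0.462  0.06 ] [ 0.472 -0.478  0.   ]
(450, 260) [ 0.524 -0.407  0.06 ] [ 0.527 -0.421  0.   ]
(474, 257) [ 0.532 -0.462  0.06 ] [ 0.535 -0.479  0.   ]
(443, 218) [ 0.621 -0.391  0.06 ] [ 0.629 -0.404  0.   ]
(473, 217) [ 0.625 -0.46   0.06 ] [ 0.632 -0.476  0.   ]
shift cm [-50.39   3.83  -1.85] turn -20.3
```

Emit:
{"api": "carry_out", "payload": {"deltas": [[[-4,0,0],-2],[[-9,0,-1],-4],[[-14,0,-1],-6],[[-19,0,-1],-8],[[-24,0,-1],-10],[[-29,-1,-1],-12],[[-34,-2,-1],-14],[[-39,-3,-1],-16],[[-44,-3.5,-1],-18],[[-48,-4,-1],-20]], "hand": 0}}

```text
t: 39.65
eef_pos: [0.4296, -0.3785, 0.2902]
tool_rot: [0.006, 0.678, 0.735, 0.0]
contact_force: [0.8, 0.8, 0.2]
gripper_width: -0.001
```

Emit:
{"api": "carry_out", "payload": {"deltas": [[[0,0,0],0],[[0,0,0],0]]}}

```text
t: 39.9
eef_pos: [0.4296, -0.3783, 0.2898]
tool_rot: [0.006, 0.678, 0.735, 0.0]
contact_force: [0.7, 0.5, 0.2]
gripper_width: -0.0
```

```bash
python3 - <<'E'
from h import *
im=save('wrist','w12'); print(tool()[0],tool()[1].as_matrix()[:,0].round(3)); print([(d['centre'],d['score'],ray('wrist',d['centre'],.066).round(3)) for d in models.spot_in('pedal_pad','wrist')])
E
```

```text
[ 0.43015111 -0.3776179   0.28983209] [-0.082  0.997 -0.008]
[([284.6, 264.1], 0.88, array([ 0.525, -0.432,  0.066]))]
```

View pics/w12.png

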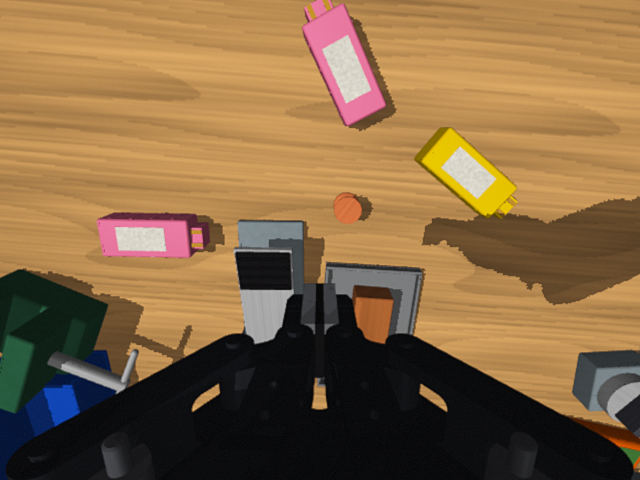

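```bash
python3 - <<'E'
from h import *
q=[ray('wrist',(r,c),z) for c,r,z in [(236,250,.07),(291,252,.07),(240,290,.062),(292,290,.062)]]
print(np.round(q,4).tolist()); c=np.mean(q,0); print(c); togo([c[0],c[1],.12])
E
```

```text
[[0.4856, -0.4622, 0.07], [0.4829, -0.4043, 0.07], [0.5359, -0.4591, 0.062], [0.5308, -0.401, 0.062]]
[ 0.50880911 -0.43163677  0.066     ]
shift cm [-5.93  7.21 17.1 ] turn None
```

Emit:
{"api": "carry_out", "payload": {"deltas": [[[-2,2.5,4],0],[[-4,5,8],0],[[-5.9,7.2,12],0],[[-5.9,7.2,16],0],[[-5.9,7.2,18],0],[[-5.9,7.2,18],0]]}}

```text
t: 40.75
eef_pos: [0.5086, -0.4301, 0.11]
tool_rot: [0.005, 0.677, 0.736, 0.0]
contact_force: [-0.1, -0.3, -0.1]
gripper_width: -0.001
```

```bash
python3 - <<'E'
from h import *
print(tool()[0],readout.get_obs()['contact_force']); togo([.5088,-.4316,.058])
E
```

```text
[ 0.50861846 -0.43010858  0.11001732] [-0.05155688 -0.34003344 -0.07493878]
shift cm [-0.12 -0.03  5.2 ] turn None
```

Emit:
{"api": "carry_out", "payload": {"deltas": [[[0,0,1.5],0],[[0,0,2.8],0],[[0,0,3.8],0],[[0,0,4.6],0],[[0,0,5.2],0],[[0,0,5.2],0]]}}

```text
t: 41.5
eef_pos: [0.5072, -0.4309, 0.058]
tool_rot: [0.004, 0.677, 0.736, 0.0]
contact_force: [-4.8, 2.1, 7.4]
gripper_width: -0.001
```

Emit:
{"api": "carry_out", "payload": {"deltas": [[[0,0,0.2],0],[[0,0,0.4],0],[[0,0,0.4],0]]}}

```text
t: 41.88
eef_pos: [0.507, -0.4311, 0.0569]
tool_rot: [0.004, 0.678, 0.735, 0.001]
contact_force: [-7.8, 7.3, 26.3]
gripper_width: 0.002
```

Emit:
{"api": "carry_out", "payload": {"deltas": [[[0,0,0.1],0],[[0,0,0.1],0],[[0,0,0.1],0],[[0,0,0.1],0],[[0,0,0.1],0],[[0,0,0.1],0],[[0,0,0.1],0],[[0,0,0.1],0],[[0,0,0.1],0],[[0,0,0.1],0]]}}

```text
t: 43.12
eef_pos: [0.507, -0.431, 0.0574]
tool_rot: [0.004, 0.678, 0.735, 0.002]
contact_force: [-3.5, 4.6, 15.5]
gripper_width: -0.001
```

Emit:
{"api": "carry_out", "payload": {"deltas": [[[0,0,-1],0],[[0,0,-2],0],[[0,0,-3],0],[[0,0,-5],0],[[0,0,-8],0],[[0,0,-12],0],[[0,-2,-17],0],[[0,-4,-22],0],[[0,-6,-24],0],[[0,-6,-24],0]]}}

```text
t: 44.38
eef_pos: [0.4436, -0.4369, 0.2992]
tool_rot: [0.005, 0.679, 0.734, 0.002]
contact_force: [0.5, -0.4, -0.9]
gripper_width: 0.003
```

```bash
python3 - <<'E'
from h import *
im=save('top','t2')
for n in ['module1','dummy']:
    print(n,[(np.round(d['centre']).tolist(),round(d['score'],2),ray('top',d['centre'],.04)[:2].round(3).tolist()) for d in models.spot_in(n,'top')])
i0=cv2.imread('pics/top0.png'); i2=cv2.imread('pics/t2.png')
# cam patch and pedal patch change versus start, and module patches
for nm,(r,c,h,w) in dict(cam=(188,246,34,36),pedal=(214,438,76,42)).items():
    print(nm,np.abs(i0[r:r+h,c:c+w].astype(int)-i2[r:r+h,c:c+w]).mean())
cv2.imwrite('pics/t2c.png',cv2.resize(i2[130:330,110:500],(780,400),interpolation=3)); print(tool()[0])
E
```

```text
module1 [([354.0, 428.0], 0.93, [0.306, -0.36]), ([315.0, 369.0], 0.85, [0.394, -0.224]), ([253.0, 188.0], 0.77, [0.531, 0.205]), ([260.0, 148.0], 0.59, [0.512, 0.301])]
dummy [([228.0, 403.0], 0.89, [0.597, -0.3])]
cam 10.012254901960784
pedal 9.355576441102757
[ 0.44592052 -0.43425571  0.29561095]
```

```bash
python3 - <<'E'
from h import *
a=np.radians(9.2);u=np.array([np.cos(a),np.sin(a)]);v=np.array([-u[1],u[0]])
im=cv2.imread('pics/t2.png')
for b in [(.5355,.207),(.522,.301)]:
    b=np.array(b); p=proj('top',[*(b-.011*u),.046]).round().astype(int)
    r,c=p-20; s=im[r:r+40,c:c+40].max(2); dark=(s<60).astype(np.uint8)
    n,l,st,ce=cv2.connectedComponentsWithStats(dark); i=1+st[1:,4].argmax(); m=cv2.minAreaRect(cv2.findContours((l==i).astype(np.uint8),0,2)[0][0])
    w=ray('top',(r+m[0][1],c+m[0][0]),.046)[:2]-b; print(m,'body centre along/lat',w@u,w@v)
i0=cv2.imread('pics/t1.png').astype(int)
z=cv2.imread('pics/top0.png'); 
for nm,i in (('start',z),('now',im)):
    g=i[190:222,246:280]; d=(g.max(2)<75).astype(np.uint8); n,l,st,ce=cv2.connectedComponentsWithStats(d); k=1+st[1:,4].argmax(); print(nm,cv2.minAreaRect(cv2.findContours((l==k).astype(np.uint8),0,2)[0][0]))
E
```

```text
((21.445119857788086, 19.506099700927734), (41.522254943847656, 21.7550106048584), 83.6598129272461) body centre along/lat -0.009458703088639555 -0.004562834612385476
((21.72561264038086, 19.530488967895508), (41.632686614990234, 22.528032302856445), 83.6598129272461) body centre along/lat -0.009488686840229242 -0.005109489366328706
start ((10.151632308959961, 11.133398056030273), (13.0994291305542, 27.0750732421875), 28.810794830322266)
now ((11.348315238952637, 9.842697143554688), (11.871976852416992, 22.471956253051758), 32.00538635253906)
```

Both modules sit the same way in their bays, and the fin is back at its tight angle. Handing in.

```bash
python3 -c "
from h import *
print(bot.hand_in())"
```

```text
the job is handed in; nothing more can be done
None
```

The whole sequence ran to the end and the job is handed in at about 45 s of the 210 s allowed; no verdict was reported.

**What I did, in order:**
1. I turned the cam lock anticlockwise until it resisted at its stop (2.8 N m).
2. I laid the wooden dummy in the grey tray. A wrist picture showed it flat, about 7 mm along and 5 mm across from the tray centre.
3. Only two black modules were on the bench. I loaded them into bays 3 and 2, necks towards the contacts.
4. I turned the cam clockwise until it resisted again (1.5 N m).
5. I pressed the pedal to its stop with up to 26 N, held it for just over 1 s and released it.

**What the last checks showed:**
- **Modules:** the last wrist picture of the cradle, before the cam was closed, showed both behind their lips with the necks on the contacts. The overhead picture at the end still measured both at the same place in their bays, within the cross tolerance.
- **Offset along the bay:** the pictures put both modules 2 to 5 mm short of my estimated bay points. Both tails rest on the lip, so I took this as error in my estimate rather than bad seating.
- **Cam:** the fin measured about 4° further clockwise than at the start, which fits it being at the stop.
- **Pedal:** that it came back up was not confirmed by eye. The picture limit was used up, and I only had a rough image comparison, which settled nothing.
- **Jar and mug:** I flew clear of them but did not check them in a final picture.

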